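Take the flat battery pack out of the trolley's battery box

ROBOT

A 6-joint arm with a two-finger parallel gripper is mounted at the origin on the work surface. World frame = base frame: x ahead of the robot, y to its left, z up, the work surface at z = 0. Lengths are in m, angles in degrees, forces in N, time in s.
With the tool pointing down it reaches from about 0.325 to 0.9 m from the base axis. Payload 3.5 kg.
Tool frame: the origin (TCP) lies midway between the tips of the shut fingers; the grasp point (between the pads) lies 19 mm behind it; z points along the fingers, y is the direction in which the jaws open and shut (so a half turn about z gives the same grasp; the last joint's range is limited). The gripper opens to 85 mm and grips with 20 to 120 N. Pads are 22 mm wide; open, the fingers measure 114 mm over their backs; the gripper's body (76 mm by 85 mm) begins 54 mm behind the grasp point. The pads swing forward as they close: fully open they stand 13 mm farther back than shut.
Start: joints at [67.242, 15.837, -1.513, 72.651, 0, 84.076], TCP at [0.181, 0.598, 0.231] pointing down, gripper open.
Joint ranges: [-178.77, 178.77], [-48.84, 107.48], [-61.69, 71.31], [-111.58, 123.2], [-90, 87.43], [-180, 180]. Speed limits (degrees/s): [147.25, 147.25, 180, 180, 180, 180].

INTERFACE

Orientations are given as a 3x3 rotation matrix whose columns are the frame's x, y, z axes.
In Python, from rig import robot gives the robot as it stands.
- The arm moves only by the tool arm_command, never from a script. Its arguments are lists of equal length, an entry for each row: "xyz": the shift along the tool's x, y, z in mm, a list of three; "delta_rot": the turn, a rotation vector about the tool's x, y, z in degrees, a list of three. In form: {"xyz": [[x, y, z], ...], "delta_rot": [[rx, ry, rz], ...]}. A call has exactly 8 rows; each row shifts and turns the commanded pose from where the row before left it, along the tool's axes as they then stand; what a row does not reach is not made up. A row lasts 1/12 s, in which the tool goes at most 41.7 mm and 7.16 degrees, less where a joint would pass 70% of its speed; a pose out of reach is approached as far as the arm can. A call with a gripper value outside its range is refused whole. "grip" is the finger opening in mm, from 0 to 85.4, set as the call begins (left out, the last holds). The fingers move at their own pace and stop on an object; "grip_force" is the grip in N (left out, the last holds). Time passes only in rows, so rows that do not move let the fingers close, or fill a call up. It gives the time, the measured TCP pose, the force and the opening at its end, in the units of the state.
- robot.get_obs(): the state, without advancing time (a new reading comes with each control period).
- robot.grab_frame(name): name is "scene" or "side" or "wrist"; returns (picture, depth): 384x512x3 uint8, red, green, blue; 384x512 float32, m along the optical axis (not along the pixel's ray), 0 where there is no reading.
- robot.calibration(name): a dict with "camera_matrix" (3x3 intrinsics, pixels), "k1" (the pictures are not rectified: a ray, as slopes to the right and down, at radius r is drawn at 1 + k1 r^2 times it, then the intrinsics apply), "T" (4x4, takes a point from camera to world coordinates). Camera axes: x right, y down, z forward; pixel columns grow to the right and rows downward; lengths in m; the calibration is good to about 2 mm. A picture is of the moment at which its call begins: read the wrist's pose just before it. calibration takes no time and is no camera call; for the wrist camera it gives the pose at the moment of the call.
- robot.sign_off(): hands the job in, once; it reports no verdict.
The state is a dict: "time": time; "qpos": joint angles; "qvel": joint speeds; "joint_torque": joint torques, N m; "ee_pos": TCP position; "ee_rot": TCP orientation; "ft_force": force on the tool from outside, world axes, zero at the start; "moment": the same for the moment, N m; "width": opening from 0.0 (shut) to 1.0 (fully open).
Only numpy, scipy, OpenCV 4.12 (cv2) and the standard library are available. Lean on these libraries where they do the work, as an engineer would, in place of code of your own. Each camera call takes 0.05 s, during which the arm holds its last target.

TASK

The battery pack that lights this minibar trolley is flat. Behind the closed chrome gate, push in the release tab on the end of the grey battery box so that its snap-in cover springs ajar, and pivot the cover up and over until it stands fully open by itself. Then lift out the battery pack by its grip and set it down, without dropping it, upright on the floor of the empty bay of the teal caddy, leaving the tumbler, soap dish, ice bucket and caddy standing where they are.

Things in the scene. Friction and masses are not known exactly. Their poses are not given: they have to be found in the camera images.
- battery_box: Grey plastic box fixed on the bamboo shelf (shelf top 30 mm above the bench), 150 mm long (x), 130 wide (y), housing rim 42 mm above its underside, a frame 4 mm above the rim round the cover, cover top at 72 mm. Origin: centre of underside. x points from the release-tab end to the hinge end, z up. Yaw within 0.75 rad: the tab end looks towards the robot.
- tab_face (a point): Middle of the outer face of the release tab: a ribbed grey push tab 36 mm wide, 18 mm high, standing 10 mm proud of the box's -x end wall, 26 mm above the shelf (56 mm above the bench). Pressed horizontally along the box's +x. Inside, its catch stands 13 mm above the rim, 35 mm from the tab's face. Axes as the box.
- tab (a joint): Inward travel of the release tab, m: 0 out, 0.008 at its stop. Sprung: 1 N to start, 3.7 N at the stop. Between 0.003 and 0.005 it lets go of the cover; a spring pin then lifts the cover ajar within half a second, and it stays ajar when the tab is let go.
- cover (a joint): Angle of the cover, rad: 0 snapped shut, 0.3 to 0.4 ajar on the spring pin, 1.57 upright, 1.9 fully open against its stop, where it rests leaning back. Past about 1.3 it tips over to the stop by its own weight; below that it falls back to ajar.
- cover_hinge (a point): Middle of the cover's hinge line, which runs along the box's y: 65 mm from the box's centre towards its +x end, 42 mm above its underside. Axes as the box.
- cover_edge (a point): Middle of the lower free edge of the cover's front wall, at the tab end, 130 mm from the hinge line. Cover: upturned tray of 3 mm plastic, 130 long, 112 wide, 30 mm high, 90 g, too wide to grasp. Ajar, this edge is 38 to 50 mm above the rim: a fingertip fits under it from the tab end to push it up round the hinge. x points from edge to hinge and turns with the cover.
- pack_grip (a point): Centre of the battery pack's upright grip: a bar 46 mm long (pack's x), 12 thick (y), 24 high (z), in the middle of the top of the black pack, 70 x 80 x 34 mm (x, y, z), 0.25 to 0.5 kg. Pack top is 12 mm and underside 46 mm below this point. It starts in a well of the box, 2 mm play each side, top level with the rim, axes as the box.
- caddy_bay (a point): Centre of the floor of the empty bay of the teal plastic caddy, 3 mm above the shelf; bay 120 mm (x) by 114 (y) inside, walls 42 mm above this point. Axes as the caddy.
- caddy: Teal amenity caddy: loose open tray 200 mm (x) by 120 (y) by 45 high, 0.7 kg. A partition leaves the empty bay at its -x end (bay centre at x = -37 mm); the +x end holds bottles, tops 76 mm above the shelf. Origin: centre of underside. Stands at the left or right end of the shelf.
- tumbler: Pink ceramic tumbler, 72 mm across the mouth, 75 mm high, loose, near a corner of the tab end of the box. Origin: centre of its underside. Nearby fixtures: the shelf's chrome gate stands along x = 0.345 (y -0.45 to 0.45), top 117 mm above the bench; side rails run at y = -0.475 and 0.475, 202 mm above the bench.
- soap_dish: Clear glass soap dish, an open tray 105 (x) by 75 (y) by 22 mm, loose, near the other corner of the tab end. Origin: centre of its underside.
- ice_bucket: Stainless ice bucket, 120 mm across, 125 mm high, loose, at the end of the shelf opposite to the caddy. Origin: centre of its underside.

How it is judged (in metres and radians):
On the way, in this order (a step that is already met when the one before it is completed fails the run):
1. the release tab is pressed in (at least 3 mm) (value of joint tab above 0.003 m), for 0.04 s.
2. the cover has been pivoted fully open (value of joint cover above 1.7 rad), for 0.2 s.
At the end, for the whole second after the job is handed in: The cover stands fully open (above 1.7 rad), and the battery pack rests released, level within 0.12 rad, on the floor of the caddy's empty bay, its centre within 30 mm (x) and 28 mm (y) of the bay's centre (value of joint cover above 1.7 rad and x of pack_grip in the frame of caddy_bay between -0.03 and 0.03 m and y of pack_grip in the frame of caddy_bay between -0.028 and 0.028 m and z of pack_grip in the frame of caddy_bay between 0.04 and 0.053 m and angle between pack_grip's own z axis and vertical below 0.12 rad and linear speed of pack below 0.02 m/s and contact force between the fingers and pack below 0.1 N); the robot touches nothing.
It fails at once if the battery pack is dropped (falls freely for more than about 25 mm) (linear speed of pack above 0.7 m/s and contact force between the fingers and pack below 0.05 N).
It fails at once if the tumbler or the soap dish is shifted more than 25 mm or tipped ((distance of tumbler from where it was at the start of the episode above 0.025 m or angle between tumbler's own z axis and vertical above 0.25 rad) or (distance of soap_dish from where it was at the start of the episode above 0.025 m or angle between soap_dish's own z axis and vertical above 0.25 rad)).
It fails at once if the ice bucket is shifted more than 25 mm or tipped (distance of ice_bucket from where it was at the start of the episode above 0.025 m or angle between ice_bucket's own z axis and vertical above 0.25 rad).
It fails at once if the caddy is shifted more than 25 mm or tipped (distance of caddy from where it was at the start of the episode above 0.025 m or angle between caddy's own z axis and vertical above 0.25 rad).
It also fails if it takes over 64 s, if anything falls off the work surface, if the arm or the gripper's body presses on something with over 40 N, if the wrist force passes 120 N, or if a joint passes its speed limit or range.

## Working session

There is one attempt and no reset: what is moved stays moved. The work goes in short steps, Python scripts to look and compute and a tool call to move; the robot and the scene stay as the last step left them, time stands still between calls to the robot, and variables do not carry over. Pictures are saved under pics/ and viewed, and the job is handed in when it is done.

Besides the shell and the picture viewer there is one more tool, called after "Call:" as name(argument=value, ...) on one line, values as JSON. arm_command: Moves the arm, as the interface text tells. Its arguments: {"type":"object","properties":{"xyz":{"type":"array"},"delta_rot":{"type":"array"},"grip":{"type":"number"},"grip_force":{"type":"number"}},"required":["xyz","delta_rot"]}

```bash
ls; mkdir -p pics
cat > h.py <<'E'
import numpy as np,cv2
from rig import robot
def snap(n,f):
    cal=robot.calibration(n); im,d=robot.grab_frame(n)
    cv2.imwrite('pics/'+f+'.png',im[:,:,::-1]); np.savez('pics/'+f+'.npz',im=im,d=d,K=cal['camera_matrix'],k1=cal['k1'],T=cal['T'])
    return im,d,cal
def load(f):
    z=np.load('pics/'+f+'.npz'); return z
def rays(z,uv):
    K=np.array(z['K']);k=float(z['k1']);uv=np.atleast_2d(np.array(uv,float))
    dist=np.array([k,0,0,0,0.])
    p=cv2.undistortPoints(uv.reshape(-1,1,2),K,dist).reshape(-1,2)
    return np.c_[p,np.ones(len(p))]
def onplane(z,uv,h):
    r=rays(z,uv);T=np.array(z['T']);w=r@T[:3,:3].T;o=T[:3,3]
    return o+w*((h-o[2])/w[:,2])[:,None]
def cloud(z):
    d=z['d'];H,W=d.shape
    u,v=np.meshgrid(np.arange(W),np.arange(H))
    r=rays(z,np.c_[u.ravel(),v.ravel()])*d.reshape(-1,1);T=np.array(z['T'])
    return (r@T[:3,:3].T+T[:3,3]).reshape(H,W,3)
def proj(z,P):
    T=np.linalg.inv(np.array(z['T']));p=np.atleast_2d(P)@T[:3,:3].T+T[:3,3]
    s=p[:,:2]/p[:,2:];s=s*(1+float(z['k1'])*(s**2).sum(1))[:,None]
    K=np.array(z['K']);return s@K[:2,:2].T+K[:2,2]
E
python3 - <<'E'
from h import *
for n in ['scene','side','wrist']:
    im,d,c=snap(n,n+'0'); print(n,c['T'].round(3).tolist() if hasattr(c['T'],'round') else c['T'],c['k1'])
print(robot.get_obs())
E
```

```text
pics
scene [[0.868, 0.327, -0.373, 0.956], [0.496, -0.601, 0.627, -0.684], [-0.02, -0.729, -0.684, 0.839], [0.0, 0.0, 0.0, 1.0]] -0.18386929650891268
side [[-0.854, -0.397, 0.335, 0.217], [-0.52, 0.657, -0.546, 0.55], [-0.003, -0.641, -0.767, 0.881], [0.0, 0.0, 0.0, 1.0]] -0.14431343307081548
wrist [[0.29, 0.915, 0.28, 0.11], [0.957, -0.277, -0.086, 0.619], [-0.002, 0.293, -0.956, 0.373], [0.0, 0.0, 0.0, 1.0]] 0.02203619715382095
{'time': 0.15, 'qpos': array([ 6.72434904e+01,  1.58690776e+01, -1.57851178e+00,  7.26510146e+01,
        1.99294206e-03,  8.40781825e+01]), 'qvel': array([-0.053582  , -0.03781597,  0.20103403,  0.04284039,  0.03130461,
       -0.09695916]), 'joint_torque': array([ 1.18503795e-03, -4.46054435e+01,  2.95639890e+01,  1.04855024e-02,
       -3.29085094e-05, -1.00719539e-06]), 'ee_pos': array([0.18074588, 0.59766498, 0.23041812]), 'ee_rot': array([[-9.57144233e-01,  2.89610825e-01, -6.97771681e-04],
       [ 2.89611588e-01,  9.57142963e-01, -1.57354422e-03],
       [ 2.12151816e-04, -1.70819154e-03, -9.99998519e-01]]), 'ft_force': array([-0.89705836,  0.21324403, -0.5335046 ]), 'moment': array([0.0368866 , 0.00682846, 0.01624057]), 'width': 1.0024071770042386}
```

View pics/scene0.png

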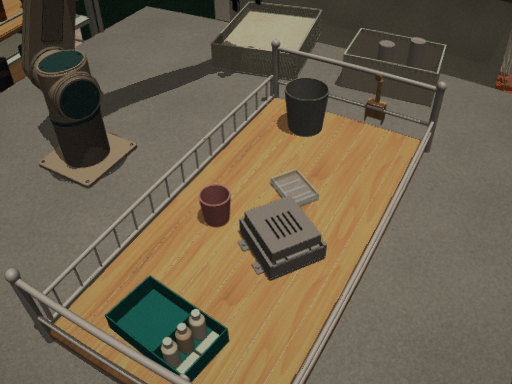

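View pics/side0.png

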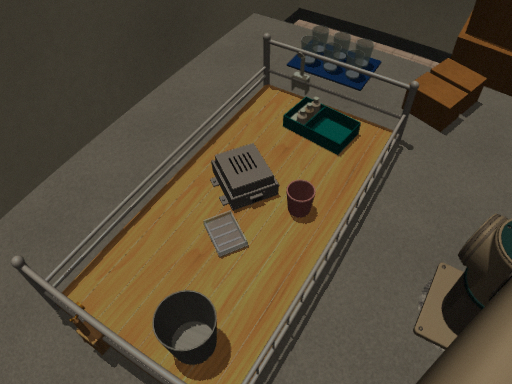

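View pics/wrist0.png

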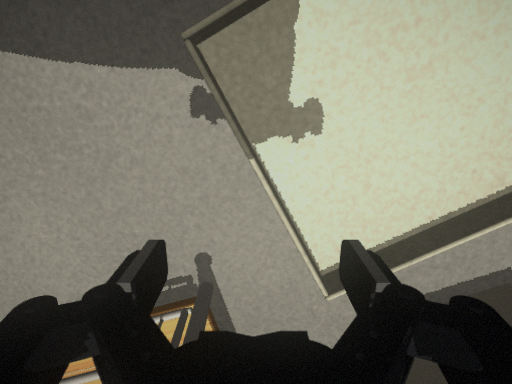

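The scene view shows the box at about (283,237), the tumbler at (215,205), the soap dish at (295,187), the caddy at (167,330) and the bucket at (306,107). The bucket is at the +y end of the shelf and the caddy at the -y end. Next I'll measure from depth.

Run:
```python
from h import *
for n in ['scene0','side0']:
    z=load(n);P=cloud(z);im=z['im'];
    def rep(m,l):
        c=P[m]; 
        if len(c)<5: print(l,'few');return
        r=cv2.minAreaRect(c[:,:2].astype(np.float32)*1000); print(n,l,len(c),[np.round(x,1) for x in r],'z',np.percentile(c[:,2],[2,50,98]).round(4))
    ok=z['d']>0
    X,Y,Z=P[...,0],P[...,1],P[...,2]
    hsv=cv2.cvtColor(im,cv2.COLOR_RGB2HSV)
    inS=ok&(X>.37)&(X<.85)&(abs(Y)<.44)
    # shelf
    sh=inS&(hsv[...,1]>100)&(hsv[...,0]>8)&(hsv[...,0]<25)
    print('shelf z',np.percentile(Z[sh],[5,50,95]).round(4))
    teal=inS&(hsv[...,0]>75)&(hsv[...,0]<100)&(hsv[...,1]>100)
    rep(teal,'teal'); rep(teal&(Z>.068),'teal rim')
    # components of non-shelf raised
    m=(inS&(Z>.04)).astype(np.uint8); nn,lab,st,ce=cv2.connectedComponentsWithStats(m)
    for i in range(1,nn):
        if st[i,4]>80: rep(lab==i,f'comp{i} {ce[i].round()}')
    for s in range(3): pass
    cv2.imwrite('pics/'+n+'_crop.png',cv2.resize(im[(130 if n=='scene0' else 130):300,180:350] if n=='scene0' else im[130:270,190:340],None,fx=3.5,fy=3.5,interpolation=cv2.INTER_CUBIC)[:,:,::-1])
```

```text
shelf z [0.0263 0.0291 0.0317]
scene0 teal 5071 [array([ 558.9, -355.5]), array([121.3, 202.6]), np.float64(82.9)] z [0.0296 0.0363 0.0748]
scene0 teal rim 798 [array([ 558.8, -355.5]), array([121.3, 202.5]), np.float64(83.0)] z [0.0681 0.0725 0.0764]
scene0 comp1 [306. 104.] 2069 [array([494., 371.]), array([115.3, 123.9]), np.float64(27.4)] z [0.0437 0.1165 0.1542]
scene0 comp2 [359. 268.] 2341 [array([824.2,  40. ]), array([799.6,  12.2]), np.float64(90.0)] z [0.0645 0.1017 0.1064]
scene0 comp3 [283. 232.] 4818 [array([615.7,  11.1]), array([213. , 270.2]), np.float64(55.7)] z [0.0419 0.0986 0.1039]
scene0 comp4 [215. 203.] 1040 [array([472.8, -52.7]), array([66.3, 74.8]), np.float64(32.2)] z [0.043  0.0811 0.1043]
scene0 comp8 [174. 332.] 4232 [array([ 558.8, -354.9]), array([122. , 203.4]), np.float64(82.5)] z [0.0414 0.0641 0.1056]
shelf z [0.0278 0.0305 0.0333]
side0 teal 2056 [array([ 558.3, -353.3]), array([126.3, 201.3]), np.float64(82.5)] z [0.0302 0.05   0.0757]
side0 teal rim 389 [array([ 558.4, -352.1]), array([124.7, 201.4]), np.float64(82.0)] z [0.0681 0.0724 0.0775]
side0 comp1 [148. 178.] 1129 [array([823.7,  -0. ]), array([ 15. , 878.2]), np.float64(0.0)] z [0.0977 0.104  0.1081]
side0 comp2 [152. 187.] 1073 [array([824.7,   1.4]), array([ 15.1, 875. ]), np.float64(0.1)] z [0.0629 0.069  0.0732]
side0 comp3 [318. 121.] 1781 [array([ 559.1, -353.3]), array([126.5, 202.7]), np.float64(82.3)] z [0.0416 0.0645 0.1056]
side0 comp5 [244. 175.] 2829 [array([637. , -49.7]), array([131.4, 165.8]), np.float64(55.7)] z [0.0451 0.1014 0.1058]
side0 comp7 [300. 196.] 841 [array([474. , -51.6]), array([70.1, 72.1]), np.float64(44.6)] z [0.0427 0.082  0.1069]
side0 comp10 [225. 232.] 444 [array([588.7, 115.7]), array([ 75.8, 106.8]), np.float64(56.2)] z [0.0405 0.0503 0.0548]
side0 comp24 [185. 323.] 2855 [array([494.5, 371.6]), array([118.3, 118.9]), np.float64(25.9)] z [0.0437 0.1114 0.156 ]
```

View pics/scene0_crop.png

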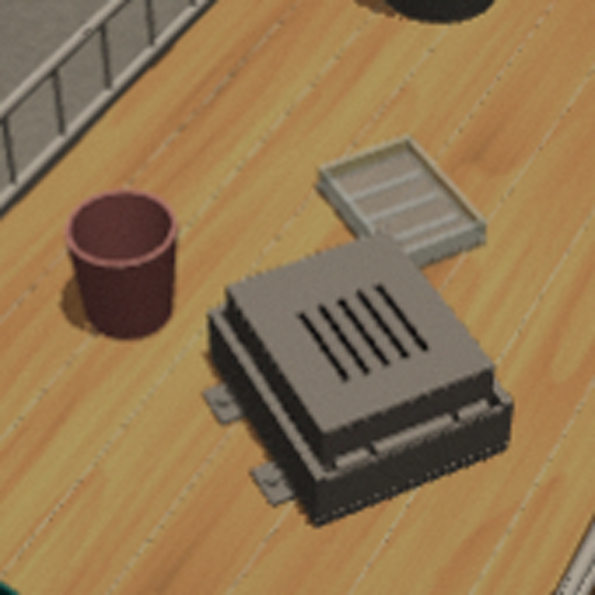

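View pics/side0_crop.png

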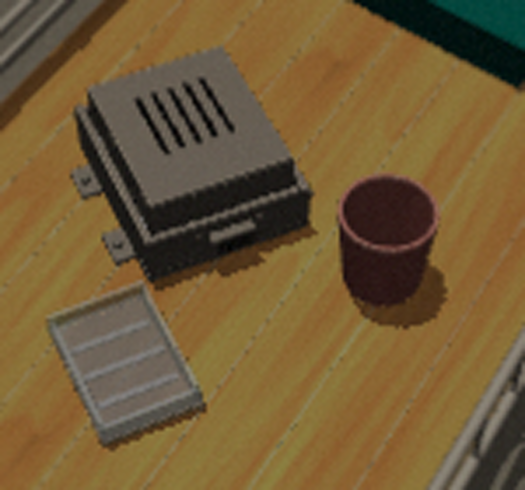

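Run:
```python
from h import *
for n in ['scene0','side0']:
    z=load(n);P=cloud(z)
    X,Y,Z=P[...,0],P[...,1],P[...,2]
    reg=(X>.52)&(X<.76)&(Y>-.16)&(Y<.06)&(z['d']>0)
    for a,b in [(.094,.11),(.064,.094),(.045,.11)]:
        c=P[reg&(Z>a)&(Z<b)]; r=cv2.minAreaRect(c[:,:2].astype(np.float32)*1000); print(n,a,b,len(c),[np.round(x,1) for x in r])
    # bottles: high points in caddy area
    c=P[(X>.47)&(X<.65)&(Y<-.22)&(Y>-.46)&(Z>.085)&(Z<.115)];print('bottles',c.mean(0).round(3))
    c=P[(X>.5)&(X<.7)&(Y<.2)&(Y>.05)&(Z>.042)&(Z<.06)];r=cv2.minAreaRect(c[:,:2].astype(np.float32)*1000);print('soap',[np.round(x,1) for x in r])
```

```text
scene0 0.094 0.11 2604 [array([640.6, -55. ]), array([113.7, 133.5]), np.float64(55.4)]
scene0 0.064 0.094 1190 [array([641.6, -55.1]), array([132.9, 152.3]), np.float64(55.7)]
scene0 0.045 0.11 4292 [array([641.3, -54.9]), array([132.9, 153.5]), np.float64(55.7)]
bottles [ 0.609 -0.364  0.095]
soap [array([588.3, 111.1]), array([ 76.7, 111.4]), np.float64(57.2)]
side0 0.094 0.11 1707 [array([642.2, -53.2]), array([112.9, 134.6]), np.float64(55.7)]
side0 0.064 0.094 766 [array([637.9, -50.5]), array([131. , 163.5]), np.float64(55.8)]
side0 0.045 0.11 2777 [array([632.2, -45. ]), array([140.2, 169.4]), np.float64(51.6)]
bottles [ 0.605 -0.353  0.096]
soap [array([588.7, 115.7]), array([ 75.8, 106.8]), np.float64(56.2)]
```

```bash
cat >> h.py <<'E'
from scipy.spatial.transform import Rotation as Ro
BC=np.array([.641,-.0545,.030]);BY=np.radians(-34.3)
bx=np.array([np.cos(BY),np.sin(BY),0]);by=np.array([-np.sin(BY),np.cos(BY),0]);up=np.array([0,0,1.])
def b2w(x,y,z): return np.array([BC[0],BC[1],0])+x*bx+y*by+z*up   # z = world height
def w2b(p): d=np.asarray(p)-[BC[0],BC[1],0]; return np.array([d@bx,d@by,d[2]])
def Rp(pitch,flip=1,ax=None):
    a=bx if ax is None else ax
    p=np.radians(pitch); z=np.cos(p)*a-np.sin(p)*up; x=np.sin(p)*a+np.cos(p)*up
    x=x*flip; return np.c_[x,np.cross(z,x),z]
def plan(poses,start=None):
    """poses: list of (p,R) targets, one per row"""
    o=robot.get_obs(); p=np.array(o['ee_pos']);R=np.array(o['ee_rot'])
    if start is not None: p,R=start
    X=[];W=[]
    for (q,S) in poses:
        d=np.round(R.T@(q-p)*1000); w=np.round(Ro.from_matrix(R.T@S).as_rotvec(degrees=True)*2)/2
        X.append(d.astype(int).tolist());W.append(w.tolist())
        p=p+R@d/1000;R=R@Ro.from_rotvec(w,degrees=True).as_matrix()
    for i in range(0,len(X),8): print('xyz',X[i:i+8],'\nrot',W[i:i+8])
    print('end',p.round(4),'box',w2b(p).round(4))
    return p,R
def line(p1,R1,n,p0=None,R0=None):
    o=robot.get_obs(); p0=np.array(o['ee_pos']) if p0 is None else p0;R0=np.array(o['ee_rot']) if R0 is None else R0
    w=Ro.from_matrix(R0.T@R1).as_rotvec(); out=[]
    for k in range(1,n+1):
        t=k/n; out.append((p0+(p1-p0)*t,R0@Ro.from_rotvec(w*t).as_matrix()))
    return out
def st():
    o=robot.get_obs(); R=np.array(o['ee_rot'])
    print('t',round(o['time'],2),'p',np.round(o['ee_pos'],4),'box',w2b(o['ee_pos']).round(4),'x',R[:,0].round(2),'z',R[:,2].round(2),'q',np.round(o['qpos'],1),'F',np.round(o['ft_force'],1),'w',round(o['width'],2))
E
python3 - <<'E'
from h import *
st()
print(proj(load('side0'),b2w(-.085,0,.056)),proj(load('side0'),[b2w(-.065,s*.056,.102) for s in(-1,1)]))
o=robot.get_obs();R0=np.array(o['ee_rot']);p0=np.array(o['ee_pos'])
p1=b2w(-.19,.005,.30)
poses=[(p0+(p1-p0)*k/24*np.array([1,1,1]),R0@Ro.from_rotvec([0,0,-6.8*k],degrees=True).as_matrix()) for k in range(1,25)]
plan(poses)
E
```

```text
t 0.15 p [0.1807 0.5977 0.2304] box [-0.7477  0.2794  0.2304] x [-0.96  0.29  0.  ] z [-0. -0. -1.] q [67.2 15.9 -1.6 72.7  0.  84.1] F [-0.9  0.2 -0.5] w 1.0
[[257.36737154 198.64051964]] [[274.17408913 174.47460718]
 [233.05561314 188.56061684]]
xyz [[-19, -18, -3], [-16, -20, -3], [-14, -22, -3], [-12, -23, -2], [-8, -24, -3], [-6, -26, -3], [-2, -25, -3], [1, -26, -3]] 
rot [[-0.0, -0.0, -7.0], [-0.0, -0.0, -6.5], [-0.0, -0.0, -7.0], [0.0, -0.0, -6.5], [0.0, -0.0, -7.0], [0.0, -0.0, -7.0], [0.0, -0.0, -6.5], [0.0, -0.0, -7.0]]
xyz [[3, -26, -3], [7, -25, -3], [9, -24, -3], [13, -23, -2], [15, -21, -3], [17, -19, -3], [20, -17, -3], [21, -15, -3]] 
rot [[0.0, -0.0, -6.5], [0.0, -0.0, -7.0], [0.0, -0.0, -7.0], [0.0, -0.0, -6.5], [0.0, -0.0, -7.0], [0.0, 0.0, -6.5], [0.0, 0.0, -7.0], [0.0, 0.0, -7.0]]
xyz [[23, -12, -3], [24, -9, -3], [25, -6, -3], [26, -4, -2], [26, 0, -3], [26, 3, -3], [25, 6, -3], [24, 9, -3]] 
rot [[0.0, 0.0, -6.5], [0.0, 0.0, -7.0], [0.0, 0.0, -6.5], [0.0, 0.0, -7.0], [0.0, 0.0, -7.0], [0.0, 0.0, -6.5], [0.0, 0.0, -7.0], [0.0, 0.0, -6.5]]
end [0.4868 0.0569 0.3001] box [-0.1901  0.0052  0.3001]
```

Call:
arm_command(xyz=[[-19,-18,-3],[-16,-20,-3],[-14,-22,-3],[-12,-23,-2],[-8,-24,-3],[-6,-26,-3],[-2,-25,-3],[1,-26,-3]], delta_rot=[[0,0,-7],[0,0,-6.5],[0,0,-7],[0,0,-6.5],[0,0,-7],[0,0,-7],[0,0,-6.5],[0,0,-7]], grip=0)

```text
time: 0.82
ee_pos: [0.2827, 0.4167, 0.2541]
ee_rot: [[-0.788, -0.616, -0.0], [-0.616, 0.788, -0.0], [0.001, -0.0, -1.0]]
ft_force: [-0.1, 0.2, 0.4]
width: 0.003
```

Call:
arm_command(xyz=[[3,-26,-3],[7,-25,-3],[9,-24,-3],[13,-23,-2],[15,-21,-3],[17,-19,-3],[20,-17,-3],[21,-15,-3]], delta_rot=[[0,0,-6.5],[0,0,-7],[0,0,-7],[0,0,-6.5],[0,0,-7],[0,0,-6.5],[0,0,-7],[0,0,-7]])

```text
time: 1.48
ee_pos: [0.3851, 0.2362, 0.2772]
ee_rot: [[0.044, -0.999, -0.0], [-0.999, -0.044, -0.0], [0.0, 0.0, -1.0]]
ft_force: [1.3, 0.2, 0.3]
width: -0.002
```

Call:
arm_command(xyz=[[23,-12,-3],[24,-9,-3],[25,-6,-3],[26,-4,-2],[26,0,-3],[26,3,-3],[25,6,-3],[24,9,-3]], delta_rot=[[0,0,-6.5],[0,0,-7],[0,0,-6.5],[0,0,-7],[0,0,-7],[0,0,-6.5],[0,0,-7],[0,0,-6.5]])

```text
time: 2.15
ee_pos: [0.4873, 0.0561, 0.3001]
ee_rot: [[0.834, -0.552, -0.001], [-0.552, -0.834, 0.0], [-0.001, 0.0, -1.0]]
ft_force: [1.2, 0.9, 0.7]
width: 0.001
```

Run:
```python
from h import *
st()
o=robot.get_obs();R=np.array(o['ee_rot'])
a=line(b2w(-.16,.004,.17),Rp(40),8); b=line(b2w(-.13,.004,.05),Rp(40),8,a[-1][0],a[-1][1])
plan(a+b)
```

```text
t 2.15 p [0.4873 0.0561 0.3001] box [-0.1893  0.0047  0.3001] x [ 0.83 -0.55 -0.  ] z [-0.  0. -1.] q [  -1.     0.4  -11.2   78.4    0.  -147.5] F [1.2 0.9 0.7] w 0.0
xyz [[4, 0, 16], [1, 0, 17], [1, 0, 17], [-2, 1, 16], [-4, 0, 16], [-5, 0, 16], [-7, 0, 15], [-9, 0, 14]] 
rot [[-0.0, 6.5, 0.0], [-0.0, 6.0, 0.0], [-0.0, 6.5, 0.5], [-0.0, 6.0, -0.0], [-0.0, 6.5, -0.0], [-0.0, 6.0, -0.0], [-0.5, 6.5, 0.0], [0.0, 6.0, 0.0]]
xyz [[-9, 0, 13], [-9, 0, 13], [-9, 0, 12], [-9, 0, 13], [-9, 0, 12], [-9, 0, 13], [-9, 0, 12], [-10, -1, 13]] 
rot [[0.0, 0.0, 0.0], [0.0, 0.0, 0.0], [0.0, 0.0, 0.0], [0.0, 0.0, 0.0], [0.0, 0.0, 0.0], [0.0, 0.0, 0.0], [0.0, 0.0, 0.0], [0.0, 0.0, 0.0]]
end [0.5361 0.0225 0.0494] box [-0.13    0.0044  0.0494]
```

Call:
arm_command(xyz=[[4,0,16],[1,0,17],[1,0,17],[-2,1,16],[-4,0,16],[-5,0,16],[-7,0,15],[-9,0,14]], delta_rot=[[0,6.5,0],[0,6,0],[0,6.5,0.5],[0,6,0],[0,6.5,0],[0,6,0],[-0.5,6.5,0],[0,6,0]])

```text
time: 2.82
ee_pos: [0.5096, 0.0406, 0.1715]
ee_rot: [[0.532, -0.568, 0.628], [-0.364, -0.823, -0.436], [0.764, 0.003, -0.645]]
ft_force: [1.8, 0.4, -1.0]
width: 0.001
```

Run:
```python
from h import *
st(); snap('side','side1')
```

```text
t 2.82 p [0.5096 0.0406 0.1715] box [-0.1622  0.0045  0.1715] x [ 0.53 -0.36  0.76] z [ 0.63 -0.44 -0.64] q [  17.    -6.2  -50.6    9.3  -36.9 -140.9] F [ 1.8  0.4 -1. ] w 0.0
```

View pics/side1.png

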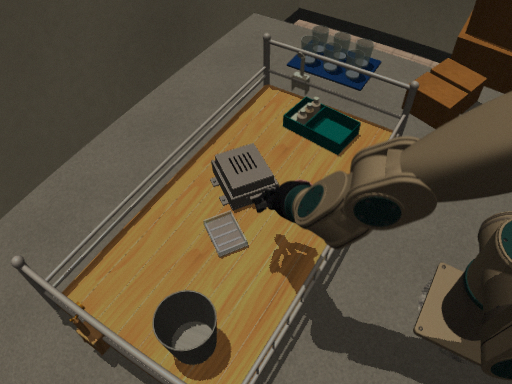

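The side view shows the tilted gripper above the corridor at about (290,200), with the forearm crossing the gate. I'll check clearance to the gate.

Run:
```python
from h import *
snap('scene','scene1')
for n in['side1','scene1']:
    P=cloud(load(n)).reshape(-1,3)
    for a in np.arange(.25,.56,.03):
        c=P[(P[:,0]>a)&(P[:,0]<a+.03)&(abs(P[:,1]-.1)<.14)&(P[:,2]>.125)]
        if len(c)>5: print(n,a.round(2),len(c),'z',np.percentile(c[:,2],[2,98]).round(3),'y',np.percentile(c[:,1],[2,98]).round(3))
```

```text
side1 0.25 2424 z [0.367 0.51 ] y [0.11  0.199]
side1 0.28 2204 z [0.338 0.492] y [0.119 0.202]
side1 0.31 1428 z [0.345 0.463] y [0.129 0.212]
side1 0.34 797 z [0.361 0.414] y [0.138 0.215]
side1 0.37 341 z [0.277 0.377] y [0.115 0.195]
side1 0.4 467 z [0.251 0.332] y [0.084 0.155]
side1 0.43 285 z [0.241 0.305] y [0.081 0.139]
side1 0.46 231 z [0.208 0.253] y [0.071 0.133]
side1 0.49 106 z [0.182 0.24 ] y [0.04  0.127]
scene1 0.25 390 z [0.372 0.453] y [0.097 0.121]
scene1 0.28 737 z [0.335 0.453] y [0.106 0.172]
scene1 0.31 954 z [0.318 0.448] y [0.114 0.2  ]
scene1 0.34 872 z [0.291 0.398] y [0.096 0.202]
scene1 0.37 711 z [0.259 0.353] y [0.071 0.172]
scene1 0.4 817 z [0.211 0.312] y [0.026 0.137]
scene1 0.43 888 z [0.191 0.287] y [0.027 0.118]
scene1 0.46 639 z [0.173 0.236] y [0.032 0.119]
scene1 0.49 159 z [0.16  0.211] y [0.03  0.098]
```

View pics/scene1.png

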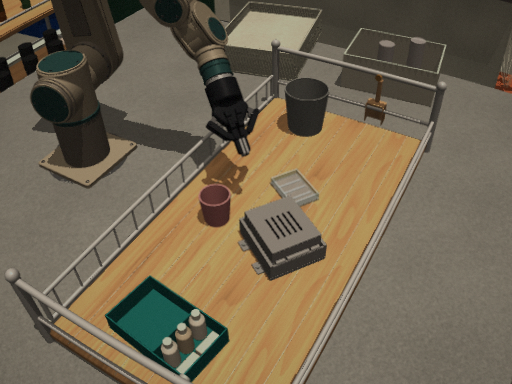

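The scene view shows the shut fingers at about (240,148), clear of the tumbler. At the gate the underside of the arm is at about 0.29 m, so I can lower 120 mm.

Run:
```python
from h import *
plan(line(b2w(-.115,.003,.05),Rp(40),8))
```

```text
xyz [[-6, -1, 14], [-6, -1, 14], [-7, 0, 14], [-6, -1, 15], [-6, -1, 14], [-7, 0, 14], [-6, -1, 14], [-6, 0, 14]] 
rot [[0.0, 0.0, 0.0], [0.0, 0.5, 0.0], [0.5, -0.0, 0.5], [-0.0, 0.0, -0.0], [-0.0, 0.0, -0.0], [0.0, 0.5, 0.0], [0.0, -0.0, 0.0], [0.5, 0.0, 0.0]]
end [0.5478 0.0123 0.0503] box [-0.1146  0.0027  0.0503]
```

Call:
arm_command(xyz=[[-6,-1,14],[-6,-1,14],[-7,0,14],[-6,-1,15],[-6,-1,14],[-7,0,14],[-6,-1,14],[-6,0,14]], delta_rot=[[0,0,0],[0,0.5,0],[0.5,0,0.5],[0,0,0],[0,0,0],[0,0.5,0],[0,0,0],[0.5,0,0]])

```text
time: 3.58
ee_pos: [0.5623, 0.0143, 0.0619]
ee_rot: [[0.518, -0.562, 0.645], [-0.367, -0.827, -0.425], [0.772, -0.016, -0.635]]
ft_force: [0.7, 0.5, 0.2]
width: -0.0
```

Run:
```python
from h import *
st(); snap('side','side2');snap('wrist','wrist2');snap('scene','scene2')
a=cv2.imread('pics/side2.png')[130:270,190:340];b=cv2.imread('pics/scene2.png')[140:280,170:330]
cv2.imwrite('pics/c2.png',np.hstack([cv2.resize(a,(390,364)),cv2.resize(b,(400,364))]))
p,R=plan(line(b2w(-.085,.003,.05),Rp(40),8))
```

```text
t 3.58 p [0.5623 0.0143 0.0619] box [-0.1038  0.0125  0.0619] x [ 0.52 -0.37  0.77] z [ 0.64 -0.43 -0.63] q [  11.    12.   -54.   -17.   -32.7 -146.9] F [0.7 0.5 0.2] w -0.0
xyz [[1, 1, 3], [0, 1, 3], [1, 1, 2], [0, 1, 3], [1, 1, 3], [0, 1, 3], [1, 1, 3], [1, 1, 2]] 
rot [[-0.0, -0.0, -0.0], [-0.0, -0.0, -0.0], [-0.0, -0.0, -0.0], [-0.5, -0.0, -0.5], [0.0, -0.5, 0.0], [0.0, 0.0, 0.0], [0.0, 0.0, -0.0], [-0.0, 0.0, -0.0]]
end [ 0.5723 -0.0043  0.0506] box [-0.085   0.0027  0.0506]
```

View pics/c2.png

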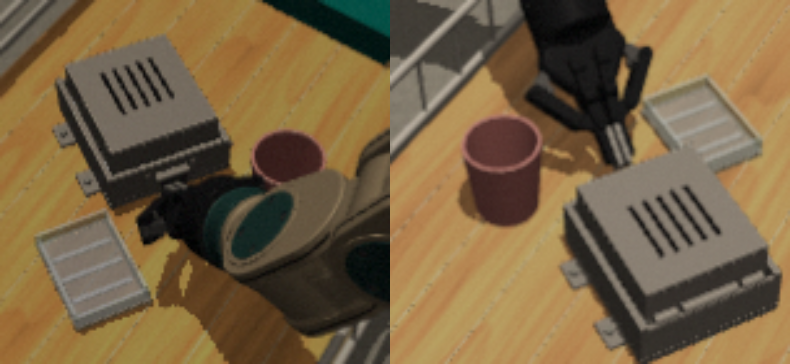

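View pics/wrist2.png

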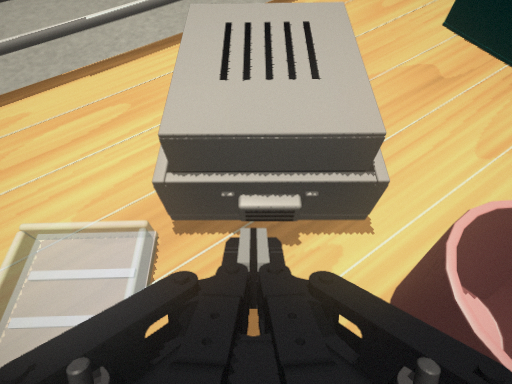

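The wrist view shows the tab at (270,207) and the fingertips at (253,235), about 10 mm off to the left, since the last call was cut short by joint speeds. I'll align first, then press.

Run:
```python
from h import *
p,R=plan(line(b2w(-.104,.002,.050),Rp(40),8))
plan(line(b2w(-.085,.002,.05),Rp(40),8,p,R),(p,R))
```

```text
xyz [[-1, 1, 1], [-1, 1, 1], [-1, 1, 1], [-1, 1, 1], [-1, 1, 1], [-1, 2, 1], [-1, 1, 1], [-1, 1, 1]] 
rot [[-0.0, -0.0, -0.0], [-0.0, -0.0, -0.0], [-0.0, -0.0, -0.0], [-0.5, -0.0, -0.5], [0.0, -0.5, 0.0], [0.0, 0.0, 0.0], [0.0, 0.0, -0.0], [-0.0, 0.0, -0.0]]
end [0.556  0.0056 0.0496] box [-0.1041  0.0018  0.0496]
xyz [[2, 0, 2], [1, 0, 2], [2, 0, 1], [1, 0, 2], [2, 0, 2], [1, 0, 2], [2, 0, 2], [2, 0, 1]] 
rot [[-0.0, 0.0, -0.0], [-0.0, 0.0, -0.0], [-0.0, 0.0, -0.0], [-0.0, 0.0, -0.0], [-0.0, 0.0, -0.0], [-0.0, 0.0, -0.0], [-0.0, 0.0, -0.0], [-0.0, 0.0, -0.0]]
end [ 0.5718 -0.0052  0.0505] box [-0.085   0.0017  0.0505]
```

Call:
arm_command(xyz=[[-1,1,1],[-1,1,1],[-1,1,1],[-1,1,1],[-1,1,1],[-1,2,1],[-1,1,1],[-1,1,1]], delta_rot=[[0,0,0],[0,0,0],[0,0,0],[-0.5,0,-0.5],[0,-0.5,0],[0,0,0],[0,0,0],[0,0,0]])

```text
time: 4.4
ee_pos: [0.5543, 0.0059, 0.0493]
ee_rot: [[0.53, -0.563, 0.634], [-0.362, -0.827, -0.431], [0.767, -0.001, -0.642]]
ft_force: [-0.4, -1.0, -1.2]
width: 0.002
```

Run:
```python
from h import *
st()
p,R=plan(line(b2w(-.087,.002,.05),Rp(40),8))
```

```text
t 4.4 p [0.5543 0.0059 0.0493] box [-0.1057  0.001   0.0493] x [ 0.53 -0.36  0.77] z [ 0.63 -0.43 -0.64] q [  10.1   13.1  -55.   -18.7  -32.4 -147.8] F [-0.4 -1.  -1.2] w 0.0
xyz [[2, 0, 2], [1, 0, 1], [2, 0, 2], [1, 0, 2], [2, -1, 2], [1, 0, 1], [2, 0, 2], [2, 0, 2]] 
rot [[-0.0, -0.0, -0.0], [-0.0, -0.0, -0.0], [-0.0, -0.0, -0.0], [-0.0, -0.0, -0.0], [-0.0, -0.0, -0.0], [-0.0, -0.0, -0.0], [-0.0, -0.0, -0.0], [-0.0, -0.0, -0.0]]
end [ 0.5706 -0.004   0.0502] box [-0.0866  0.0021  0.0502]
```

Call:
arm_command(xyz=[[2,0,2],[1,0,1],[2,0,2],[1,0,2],[2,0,2],[1,0,1],[2,0,2],[2,0,2]], delta_rot=[[0,0,0],[0,0,0],[0,0,0],[0,0,0],[0,0,0],[0,0,0],[0,0,0],[0,0,0]])

```text
time: 5.07
ee_pos: [0.5702, -0.0044, 0.0501]
ee_rot: [[0.531, -0.562, 0.634], [-0.362, -0.827, -0.43], [0.766, -0.001, -0.643]]
ft_force: [-1.8, 3.8, 1.7]
width: 0.002
```

Run:
```python
from h import *
st(); snap('wrist','wrist3')
```

```text
t 5.07 p [ 0.5702 -0.0044  0.0501] box [-0.0867  0.0015  0.0501] x [ 0.53 -0.36  0.77] z [ 0.63 -0.43 -0.64] q [   8.2   13.9  -53.8  -19.1  -31.1 -149.6] F [-1.8  3.8  1.7] w 0.0
```

View pics/wrist3.png

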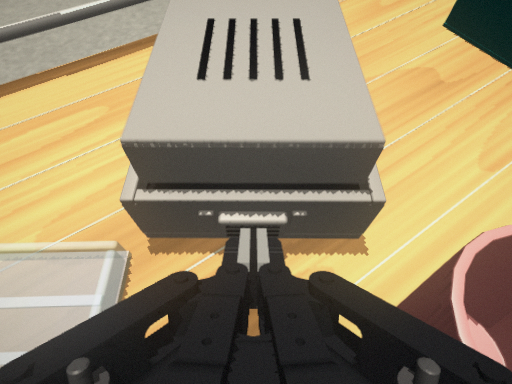

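The wrist view shows the tips on the tab at (253,225) and a dark gap opening under the cover at row 187. I'll press 1 mm more and hold.

Call:
arm_command(xyz=[[1,0,1],[0,0,0],[0,0,0],[0,0,0],[0,0,0],[0,0,0],[0,0,0],[0,0,0]], delta_rot=[[0,0,0],[0,0,0],[0,0,0],[0,0,0],[0,0,0],[0,0,0],[0,0,0],[0,0,0]])

```text
time: 5.78
ee_pos: [0.5713, -0.0053, 0.0503]
ee_rot: [[0.531, -0.562, 0.634], [-0.362, -0.827, -0.43], [0.766, -0.001, -0.642]]
ft_force: [-1.0, 4.9, 0.8]
width: -0.002
```

Run:
```python
from h import *
st(); snap('wrist','wrist4');snap('scene','scene4')
z=load('scene4');P=cloud(z);c=P.reshape(-1,3);b=np.array([c[:,0]-BC[0],c[:,1]-BC[1]]).T
xb=b@bx[:2];yb=b@by[:2];m=(abs(yb)<.05)&(abs(xb)<.07)&(c[:,2]>.095)&(c[:,2]<.2)
k=np.polyfit(xb[m],c[m,2],1);print('cover slope',k, 'angle',np.arctan(-k[0]))
```

```text
t 5.78 p [ 0.5713 -0.0053  0.0503] box [-0.0853  0.0014  0.0503] x [ 0.53 -0.36  0.77] z [ 0.63 -0.43 -0.64] q [   8.1   13.9  -53.7  -19.1  -31.  -149.7] F [-1.   4.9  0.8] w -0.0
cover slope [-0.32633155  0.12429044] angle 0.31543577207149565
```

View pics/wrist4.png

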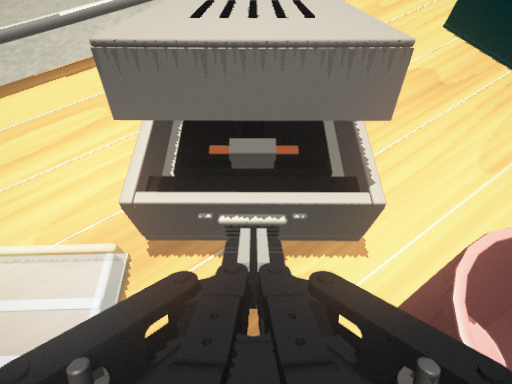

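The wrist view shows the cover ajar at 0.315 rad, its free edge at row 118, and the pack's grip visible inside at (253,152). Next I back off the tab and slide the fingertip under the edge.

Run:
```python
from h import *
s=None
a=line(b2w(-.108,.001,.060),Rp(40),3)
a+=line(b2w(-.108,.001,.094),Rp(40),5,*a[-1])
b=line(b2w(-.052,.001,.0935),Rp(40),8,*a[-1])
plan(a+b)
```

```text
xyz [[-2, 0, -8], [-3, 0, -8], [-2, 0, -8], [5, 0, -4], [5, 0, -4], [6, 0, -5], [5, 0, -4], [5, 0, -4]] 
rot [[-0.0, -0.0, -0.0], [-0.0, -0.0, -0.0], [-0.0, -0.0, -0.0], [-0.0, -0.0, -0.0], [-0.0, -0.0, -0.0], [-0.0, -0.0, -0.0], [-0.0, -0.0, -0.0], [-0.0, -0.0, -0.0]]
xyz [[4, 0, 5], [5, 0, 5], [4, 0, 6], [5, 0, 5], [4, 0, 6], [5, 0, 5], [4, 0, 5], [5, 0, 6]] 
rot [[-0.0, -0.0, -0.0], [-0.0, -0.0, -0.0], [-0.0, -0.0, -0.0], [-0.0, -0.0, -0.0], [-0.0, -0.0, -0.0], [-0.0, -0.0, -0.0], [-0.0, -0.0, -0.0], [-0.0, -0.0, -0.0]]
end [ 0.5992 -0.0244  0.0937] box [-0.0515  0.0013  0.0937]
```

Call:
arm_command(xyz=[[-2,0,-8],[-3,0,-8],[-2,0,-8],[5,0,-4],[5,0,-4],[6,0,-5],[5,0,-4],[5,0,-4]], delta_rot=[[0,0,0],[0,0,0],[0,0,0],[0,0,0],[0,0,0],[0,0,0],[0,0,0],[0,0,0]])

```text
time: 6.55
ee_pos: [0.5535, 0.007, 0.0954]
ee_rot: [[0.529, -0.563, 0.635], [-0.362, -0.826, -0.431], [0.768, -0.002, -0.641]]
ft_force: [0.2, -1.0, -0.4]
width: 0.001
```

Run:
```python
from h import *
st(); snap('wrist','wrist5')
plan(line(b2w(-.052,.001,.0935),Rp(40),8))
```

```text
t 6.55 p [0.5535 0.007  0.0954] box [-0.1069  0.0015  0.0954] x [ 0.53 -0.36  0.77] z [ 0.64 -0.43 -0.64] q [  10.3    6.1  -53.4  -10.   -32.5 -147.7] F [ 0.2 -1.  -0.4] w 0.0
xyz [[4, 0, 5], [4, 0, 6], [4, 0, 5], [4, 1, 6], [4, 0, 5], [4, 0, 6], [4, 0, 5], [4, 0, 6]] 
rot [[-0.0, -0.0, -0.0], [-0.0, -0.0, -0.0], [-0.0, -0.0, -0.0], [-0.0, -0.0, -0.0], [-0.0, -0.0, -0.0], [-0.0, -0.0, -0.0], [-0.0, -0.0, -0.0], [-0.0, -0.0, -0.0]]
end [ 0.5987 -0.0244  0.0932] box [-0.0519  0.0011  0.0932]
```

View pics/wrist5.png

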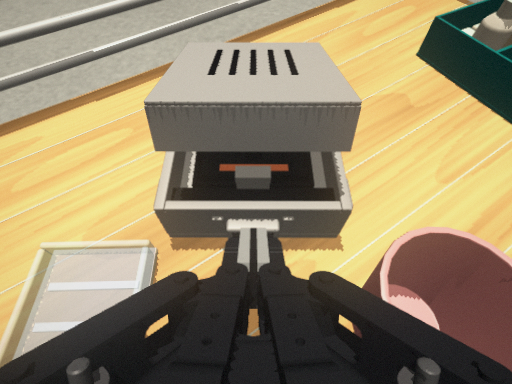

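The cover is still ajar, its edge at row 150, with the fingertips at (253,235). Going in under the edge.

Call:
arm_command(xyz=[[4,0,5],[4,0,6],[4,0,5],[4,0,6],[4,0,5],[4,0,6],[4,0,5],[4,0,6]], delta_rot=[[0,0,0],[0,0,0],[0,0,0],[0,0,0],[0,0,0],[0,0,0],[0,0,0],[0,0,0]])

```text
time: 7.27
ee_pos: [0.5982, -0.0241, 0.0898]
ee_rot: [[0.531, -0.563, 0.634], [-0.362, -0.827, -0.431], [0.766, -0.001, -0.642]]
ft_force: [-0.7, 0.3, -0.9]
width: 0.001
```

Run:
```python
from h import *
st(); snap('wrist','wrist6')
a=line(b2w(-.040,.001,.112),Rp(40),6)
H=np.array([.065,.072]); r=np.hypot(.105,.040);a0=np.degrees(np.arctan2(.040,.105));print(a0,r)
b=[]
for k in range(1,27):
    t=k/26;al=np.radians(a0+(78-a0)*t)
    b.append((b2w(H[0]-r*np.cos(al),.001,H[1]+r*np.sin(al)),Rp(40+35*t)))
plan(a+b)
```

```text
t 7.27 p [ 0.5982 -0.0241  0.0898] box [-0.0525  0.001   0.0898] x [ 0.53 -0.36  0.77] z [ 0.63 -0.43 -0.64] q [   5.1   10.   -50.1  -12.8  -29.  -152.2] F [-0.7  0.3 -0.9] w 0.0
20.85445803957835 0.11236102527122116
xyz [[4, 0, -1], [4, 0, -1], [4, 0, -1], [4, 0, 0], [4, 0, -1], [4, 0, -1], [4, 0, -2], [4, 0, -1]] 
rot [[-0.0, -0.0, -0.0], [-0.0, -0.0, -0.0], [-0.0, -0.0, -0.0], [-0.0, -0.0, -0.0], [-0.0, -0.0, -0.0], [-0.0, -0.0, -0.0], [-0.0, -1.5, -0.0], [-0.0, -1.5, -0.0]]
xyz [[4, 0, -1], [4, 0, -1], [5, 0, -1], [4, 0, -1], [4, 0, -1], [4, 0, -1], [4, 0, -1], [5, 0, -1]] 
rot [[-0.0, -1.0, -0.0], [-0.0, -1.5, -0.0], [-0.0, -1.5, -0.0], [-0.0, -1.0, -0.0], [-0.0, -1.5, -0.0], [-0.0, -1.5, -0.0], [-0.0, -1.0, -0.0], [-0.0, -1.5, -0.0]]
xyz [[4, 0, -1], [4, 0, 0], [4, 0, -1], [5, 0, 0], [4, 0, -1], [4, 0, 0], [5, 0, 0], [4, 0, -1]] 
rot [[-0.0, -1.5, -0.0], [-0.0, -1.0, -0.0], [-0.0, -1.5, -0.0], [-0.0, -1.5, -0.0], [-0.0, -1.5, -0.0], [-0.0, -1.0, -0.0], [-0.0, -1.5, -0.0], [-0.0, -1.5, -0.0]]
xyz [[4, 0, 0], [4, 0, 0], [5, 0, 0], [4, 0, 0], [4, 0, 0], [5, 0, 0], [4, 0, 0], [4, 0, 0]] 
rot [[-0.0, -1.0, -0.0], [-0.0, -1.5, -0.0], [-0.0, -1.5, -0.0], [-0.0, -1.0, -0.0], [-0.0, -1.5, -0.0], [-0.0, -1.5, -0.0], [-0.0, -1.0, -0.0], [-0.0, -1.5, -0.0]]
end [ 0.6757 -0.0767  0.1823] box [0.0412 0.0012 0.1823]
```

View pics/wrist6.png

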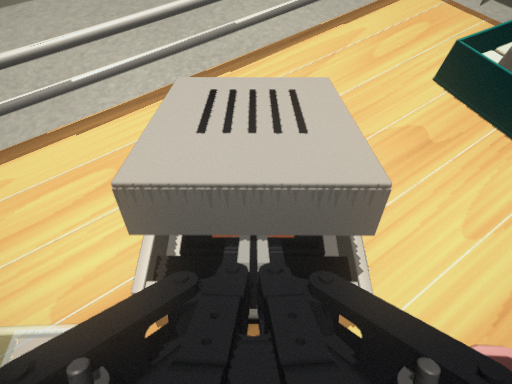

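The fingertips are hidden under the cover edge at (253,235). Lifting the cover round its hinge now.

Call:
arm_command(xyz=[[4,0,-1],[4,0,-1],[4,0,-1],[4,0,0],[4,0,-1],[4,0,-1],[4,0,-2],[4,0,-1]], delta_rot=[[0,0,0],[0,0,0],[0,0,0],[0,0,0],[0,0,0],[0,0,0],[0,-1.5,0],[0,-1.5,0]])

```text
time: 7.98
ee_pos: [0.609, -0.0315, 0.1196]
ee_rot: [[0.565, -0.562, 0.604], [-0.384, -0.827, -0.411], [0.73, -0.0, -0.683]]
ft_force: [0.0, 0.4, -0.3]
width: -0.004
```

Call:
arm_command(xyz=[[4,0,-1],[4,0,-1],[5,0,-1],[4,0,-1],[4,0,-1],[4,0,-1],[4,0,-1],[5,0,-1]], delta_rot=[[0,-1,0],[0,-1.5,0],[0,-1.5,0],[0,-1,0],[0,-1.5,0],[0,-1.5,0],[0,-1,0],[0,-1.5,0]])

```text
time: 8.65
ee_pos: [0.6256, -0.0427, 0.1489]
ee_rot: [[0.665, -0.562, 0.492], [-0.453, -0.827, -0.334], [0.594, -0.001, -0.804]]
ft_force: [0.4, -0.1, -0.4]
width: -0.006
```

Run:
```python
from h import *
st(); snap('wrist','wrist7');snap('scene','scene7')
a=cv2.imread('pics/wrist7.png');b=cv2.imread('pics/scene7.png')[100:300,150:350]
cv2.imwrite('pics/c7.png',np.hstack([cv2.resize(a,(440,330)),cv2.resize(b,(330,330))]))
```

```text
t 8.65 p [ 0.6256 -0.0427  0.1489] box [-0.0194  0.0011  0.1489] x [ 0.66 -0.45  0.59] z [ 0.49 -0.33 -0.8 ] q [  -1.2    4.6  -35.7   17.8  -18.9 -152.4] F [ 0.4 -0.1 -0.4] w -0.01
```

View pics/c7.png

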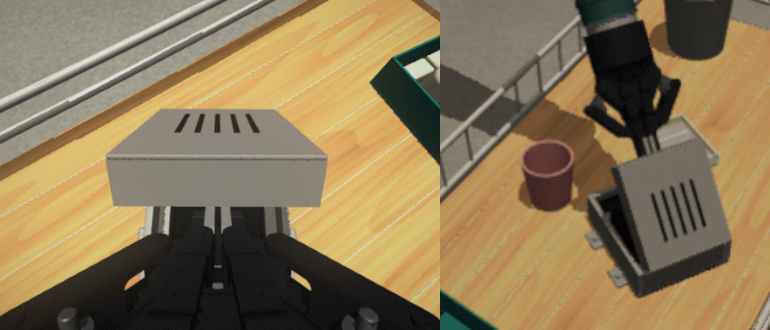

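The scene crop shows the cover rising on the finger, with the contact at about (650,150). Carrying on.

Call:
arm_command(xyz=[[4,0,-1],[4,0,0],[4,0,-1],[5,0,0],[4,0,-1],[4,0,0],[5,0,0],[4,0,-1]], delta_rot=[[0,-1.5,0],[0,-1,0],[0,-1.5,0],[0,-1.5,0],[0,-1.5,0],[0,-1,0],[0,-1.5,0],[0,-1.5,0]])

```text
time: 9.42
ee_pos: [0.6476, -0.0577, 0.1694]
ee_rot: [[0.746, -0.562, 0.356], [-0.508, -0.827, -0.241], [0.43, -0.001, -0.903]]
ft_force: [-1.3, -0.4, -0.0]
width: -0.003
```

Call:
arm_command(xyz=[[4,0,0],[4,0,0],[5,0,0],[4,0,0],[4,0,0],[5,0,0],[4,0,0],[4,0,0]], delta_rot=[[0,-1,0],[0,-1.5,0],[0,-1.5,0],[0,-1,0],[0,-1.5,0],[0,-1.5,0],[0,-1,0],[0,-1.5,0]])

```text
time: 10.08
ee_pos: [0.6739, -0.0755, 0.1816]
ee_rot: [[0.799, -0.562, 0.214], [-0.543, -0.827, -0.145], [0.259, -0.001, -0.966]]
ft_force: [0.6, 0.2, -0.9]
width: 0.003
```

Run:
```python
from h import *
st(); snap('wrist','wrist8');snap('scene','scene8')
a=cv2.imread('pics/wrist8.png');b=cv2.imread('pics/scene8.png')[100:300,150:350]
cv2.imwrite('pics/c8.png',np.hstack([cv2.resize(a,(440,330)),cv2.resize(b,(330,330))]))
```

```text
t 10.08 p [ 0.6739 -0.0755  0.1816] box [0.039  0.0012 0.1816] x [ 0.8  -0.54  0.26] z [ 0.21 -0.14 -0.97] q [  -9.2   14.4  -11.1   50.8   -6.3 -155.7] F [ 0.6  0.2 -0.9] w 0.0
```

View pics/c8.png

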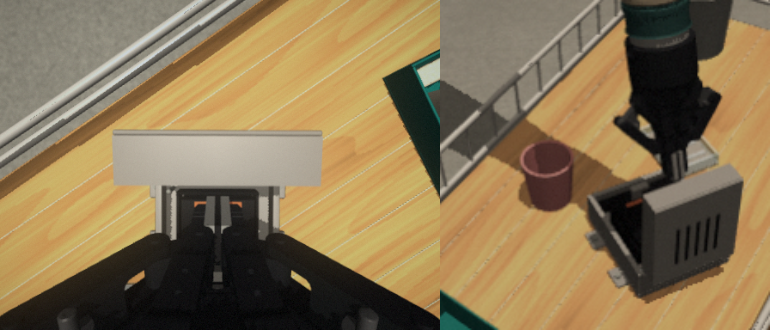

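The cover stands nearly upright in front of the finger. Pushing it 30 mm more towards the hinge side.

Call:
arm_command(xyz=[[5,0,1],[5,0,1],[5,0,1],[5,0,1],[5,0,1],[4,0,1],[0,0,0],[0,0,0]], delta_rot=[[0,0,0],[0,0,0],[0,0,0],[0,0,0],[0,0,0],[0,0,0],[0,0,0],[0,0,0]])

```text
time: 10.85
ee_pos: [0.6988, -0.0926, 0.1837]
ee_rot: [[0.798, -0.563, 0.215], [-0.544, -0.826, -0.145], [0.26, -0.001, -0.966]]
ft_force: [0.1, -0.4, -0.0]
width: -0.001
```

Run:
```python
from h import *
st(); snap('wrist','wrist9');snap('scene','scene9')
a=cv2.imread('pics/wrist9.png');b=cv2.imread('pics/scene9.png')[100:300,150:350]
cv2.imwrite('pics/c9.png',np.hstack([cv2.resize(a,(440,330)),cv2.resize(b,(330,330))]))
z=load('scene9');P=cloud(z).reshape(-1,3);B=np.array([w2b(p) for p in P])
m=(abs(B[:,1])<.05)&(B[:,0]>.06)&(B[:,0]<.2)&(B[:,2]>.08)&(B[:,2]<.25)
k=np.polyfit(B[m,2],B[m,0],1);print(m.sum(),np.percentile(B[m,0],[5,50,95]),np.percentile(B[m,2],[5,50,95]),k,'theta',np.pi/2+np.arctan(k[0]))
```

```text
t 10.85 p [ 0.6988 -0.0926  0.1837] box [0.0692 0.0011 0.1837] x [ 0.8  -0.54  0.26] z [ 0.22 -0.15 -0.97] q [ -10.3   16.8   -7.7   51.6   -6.  -156.8] F [ 0.1 -0.4 -0. ] w -0.0
2332 [0.06409412 0.11372709 0.13287714] [0.09655012 0.18798502 0.2414818 ] [-0.35229242  0.16950374] theta 1.2320807271922096
```

View pics/c9.png

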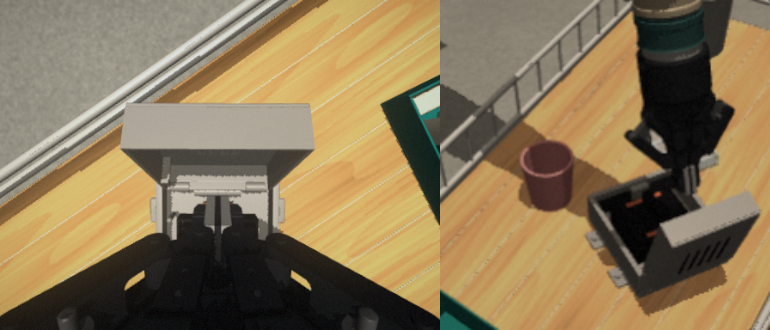

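The wrist half shows the cover leaning back past upright, clear of the fingers, and the pack bay open. Now I back off upright over the pack, spin the tool half a turn so joint 6 has range for the caddy, and open the gripper part way.

Run:
```python
from h import *
a=line(b2w(0,0,.22),Rp(90),8)
p,R=a[-1]
for k in range(1,25): a.append((p+up*.03*min(1,k/8),R@Ro.from_rotvec([0,0,7.15*k],degrees=True).as_matrix()))
plan(a)
```

```text
xyz [[-7, 0, -7], [-7, 0, -6], [-8, 0, -6], [-8, 1, -6], [-8, 0, -6], [-8, 0, -5], [-8, 0, -5], [-9, 0, -5]] 
rot [[-0.0, -2.0, 0.0], [-0.0, -2.0, 0.0], [-0.0, -1.5, 0.0], [-0.0, -2.0, 0.0], [-0.0, -2.0, 0.0], [-0.0, -2.0, 0.0], [-0.0, -1.5, 0.0], [-0.0, -2.0, 0.0]]
xyz [[0, 0, -4], [0, 0, -3], [0, 0, -4], [0, 0, -4], [0, 0, -4], [0, 0, -3], [0, 0, -4], [0, 0, -4]] 
rot [[-0.0, -0.0, 7.0], [-0.0, -0.0, 7.5], [-0.0, -0.0, 7.0], [-0.0, 0.0, 7.0], [-0.0, 0.0, 7.5], [-0.0, 0.0, 7.0], [-0.0, 0.0, 7.0], [-0.0, 0.0, 7.5]]
xyz [[0, 0, 0], [0, 0, 0], [0, 0, 0], [0, -1, 0], [0, 0, 0], [0, 0, 0], [0, 0, 0], [0, 0, 0]] 
rot [[-0.0, 0.0, 7.0], [-0.0, 0.0, 7.0], [-0.0, 0.0, 7.0], [-0.0, 0.0, 7.5], [-0.0, 0.0, 7.0], [-0.0, 0.0, 7.0], [-0.0, 0.0, 7.5], [-0.0, 0.0, 7.0]]
xyz [[0, 0, 0], [0, 0, 0], [0, 0, 0], [0, 0, 0], [0, 0, 0], [1, 0, 0], [0, 0, 0], [0, 0, 0]] 
rot [[0.0, 0.0, 7.0], [0.0, 0.0, 7.5], [0.0, 0.0, 7.0], [0.0, 0.0, 7.0], [0.0, 0.0, 7.0], [0.0, 0.0, 7.5], [0.0, 0.0, 7.0], [0.0, 0.0, 7.0]]
end [ 0.6405 -0.0545  0.25  ] box [-0.0004 -0.0003  0.25  ]
```

Call:
arm_command(xyz=[[-7,0,-7],[-7,0,-6],[-8,0,-6],[-8,1,-6],[-8,0,-6],[-8,0,-5],[-8,0,-5],[-9,0,-5]], delta_rot=[[0,-2,0],[0,-2,0],[0,-1.5,0],[0,-2,0],[0,-2,0],[0,-2,0],[0,-1.5,0],[0,-2,0]])

```text
time: 11.62
ee_pos: [0.6402, -0.0538, 0.2205]
ee_rot: [[0.827, -0.563, 0.0], [-0.563, -0.827, 0.001], [-0.0, -0.001, -1.0]]
ft_force: [0.4, -0.1, -0.0]
width: 0.0
```

Call:
arm_command(xyz=[[0,0,-4],[0,0,-3],[0,0,-4],[0,0,-4],[0,0,-4],[0,0,-3],[0,0,-4],[0,0,-4]], delta_rot=[[0,0,7],[0,0,7],[0,0,7],[0,0,7],[0,0,7],[0,0,7],[0,0,7],[0,0,7]], grip=40)

```text
time: 12.28
ee_pos: [0.6405, -0.0541, 0.2502]
ee_rot: [[-0.01, -1.0, 0.001], [-1.0, 0.01, 0.0], [-0.0, -0.001, -1.0]]
ft_force: [-0.5, -0.4, -0.2]
width: 0.467
```

Call:
arm_command(xyz=[[0,0,0],[0,0,0],[0,0,0],[0,0,0],[0,0,0],[0,0,0],[0,0,0],[0,0,0]], delta_rot=[[0,0,7],[0,0,7],[0,0,7],[0,0,7],[0,0,7],[0,0,7],[0,0,7],[0,0,7]])

```text
time: 12.95
ee_pos: [0.6406, -0.0541, 0.2501]
ee_rot: [[-0.835, -0.551, 0.001], [-0.551, 0.835, 0.0], [-0.001, -0.0, -1.0]]
ft_force: [0.6, -0.1, -0.5]
width: 0.47
```

Call:
arm_command(xyz=[[0,0,0],[0,0,0],[0,0,0],[0,0,0],[0,0,0],[0,0,0],[0,0,0],[0,0,0]], delta_rot=[[0,0,7],[0,0,7],[0,0,7],[0,0,7],[0,0,7],[0,0,7],[0,0,7],[0,0,7]])

```text
time: 13.62
ee_pos: [0.6405, -0.0541, 0.2501]
ee_rot: [[-0.923, 0.384, 0.001], [0.384, 0.923, 0.0], [-0.001, 0.001, -1.0]]
ft_force: [-0.8, 0.1, -0.6]
width: 0.471
```

Run:
```python
from h import *
st(); snap('wrist','wrist10');snap('scene','scene10')
for n in ['wrist10','scene10']:
    P=cloud(load(n)).reshape(-1,3);B=np.array([w2b(p) for p in P])
    m=(abs(B[:,1])<.062)&(B[:,0]>.05)&(B[:,0]<.2)&(B[:,2]>.15)&(B[:,2]<.23)
    if m.any(): print(n,m.sum(),np.percentile(B[m,0],[2,50,98]),np.percentile(B[m,2],[2,98]))
a=cv2.imread('pics/wrist10.png');b=cv2.imread('pics/scene10.png')[100:300,150:350]
cv2.imwrite('pics/c10.png',np.hstack([cv2.resize(a,(440,330)),cv2.resize(b,(330,330))]))
```

```text
t 13.62 p [ 0.6405 -0.0541  0.2501] box [-6.000e-04  1.000e-04  2.501e-01] x [-0.92  0.38 -0.  ] z [ 0.  0. -1.] q [-10.6  17.1   2.5  75.3   0.   12. ] F [-0.8  0.1 -0.6] w 0.47
wrist10 2444 [0.09706938 0.12101831 0.12700634] [0.15056615 0.19562688]
scene10 1411 [0.10374106 0.12295333 0.13400294] [0.15167074 0.19499125]
```

View pics/c10.png

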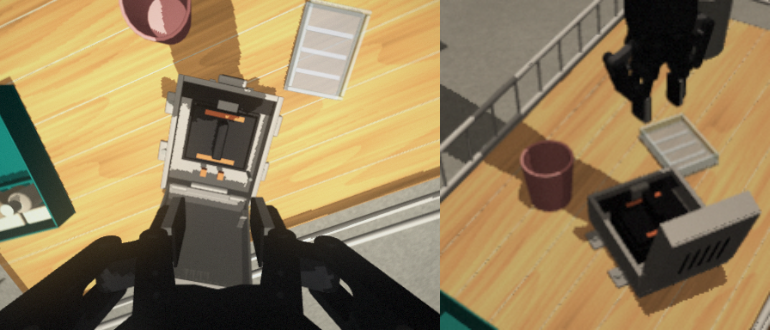

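The wrist half shows the pack with its dark grip bar at about (218,137) between orange marks, and the cover leans at about 1.9 rad (top edge x 0.107, z 0.195). I'll locate the grip more accurately.

Run:
```python
from h import *
z=load('wrist10')
q=proj(z,[b2w(sx*.023,sy*.006,.096) for sx,sy in[(-1,-1),(-1,1),(1,1),(1,-1)]]); print(q.round(1))
im=z['im'][:,:,::-1].copy(); im=im[85:215,180:350]; s=4
im=cv2.convertScaleAbs(cv2.resize(im,None,fx=s,fy=s,interpolation=cv2.INTER_CUBIC),alpha=2.2,beta=20)
cv2.polylines(im,[((q-[180,85])*s).astype(np.int32)],True,(0,255,0),1)
cv2.imwrite('pics/g.png',im)
P=cloud(z);B=np.array([w2b(p) for p in P.reshape(-1,3)])
m=(abs(B[:,0])<.034)&(abs(B[:,1])<.038)&(B[:,2]>.085)&(B[:,2]<.105)
print(m.sum(),np.percentile(B[m],[2,50,98],axis=0).round(4)); 
r=cv2.minAreaRect((B[m][:,:2]*1000).astype(np.float32));print(r)
```

```text
[[251.8 149.8]
 [263.4 152.1]
 [254.2 194.2]
 [243.1 192. ]]
525 [[-0.0316 -0.0056  0.0887]
 [-0.0107  0.0001  0.0963]
 [ 0.0124  0.0061  0.0978]]
((-8.967790603637695, 0.30405426025390625), (12.017576217651367, 45.856834411621094), 89.86339569091797)
```

View pics/g.png

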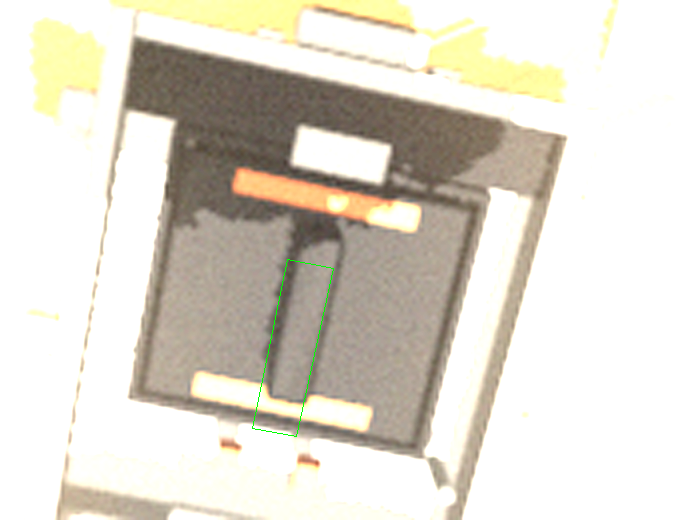

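The grip bar is 12 x 46 mm in depth, centred at box (-9, 0) mm, with its top at 0.096. I go down over it.

Run:
```python
from h import *
a=line(b2w(-.009,.0003,.13),Rp(90,-1),8)
a+=line(b2w(-.009,.0003,.077),Rp(90,-1),8,*a[-1])
plan(a)
```

```text
xyz [[1, 0, 15], [1, 0, 15], [1, 1, 15], [1, 0, 15], [1, 0, 15], [1, 0, 15], [1, 0, 15], [1, 0, 15]] 
rot [[0.0, 0.0, 1.5], [0.0, 0.0, 1.5], [0.0, 0.0, 1.5], [0.0, 0.0, 1.5], [0.0, 0.0, 1.5], [0.0, 0.0, 1.5], [0.0, 0.0, 1.5], [0.0, 0.0, 1.5]]
xyz [[0, 0, 7], [0, 0, 6], [0, 0, 7], [0, 0, 7], [0, 0, 6], [0, 0, 7], [0, 0, 7], [0, 0, 6]] 
rot [[0.0, 0.0, 0.0], [0.0, 0.0, 0.0], [0.0, 0.0, 0.0], [0.0, 0.0, 0.0], [0.0, 0.0, 0.0], [0.0, 0.0, 0.0], [0.0, 0.0, 0.0], [0.0, 0.0, 0.0]]
end [ 0.6341 -0.0494  0.0771] box [-0.0085  0.0003  0.0771]
```

Call:
arm_command(xyz=[[1,0,15],[1,0,15],[1,1,15],[1,0,15],[1,0,15],[1,0,15],[1,0,15],[1,0,15]], delta_rot=[[0,0,1.5],[0,0,1.5],[0,0,1.5],[0,0,1.5],[0,0,1.5],[0,0,1.5],[0,0,1.5],[0,0,1.5]])

```text
time: 14.38
ee_pos: [0.6341, -0.0495, 0.1295]
ee_rot: [[-0.828, 0.561, 0.001], [0.561, 0.828, 0.0], [-0.001, 0.001, -1.0]]
ft_force: [-0.4, -0.3, 0.9]
width: 0.47
```

Call:
arm_command(xyz=[[0,0,7],[0,0,6],[0,0,7],[0,0,7],[0,0,6],[0,0,7],[0,0,6],[0,0,6]], delta_rot=[[0,0,0],[0,0,0],[0,0,0],[0,0,0],[0,0,0],[0,0,0],[0,0,0],[0,0,0]])

```text
time: 15.05
ee_pos: [0.6345, -0.0496, 0.0777]
ee_rot: [[-0.827, 0.563, 0.002], [0.563, 0.827, 0.0], [-0.001, 0.001, -1.0]]
ft_force: [0.4, 0.0, 0.1]
width: 0.466
```

Run:
```python
from h import *
st()
```

```text
t 15.05 p [ 0.6345 -0.0496  0.0777] box [-0.0082  0.0003  0.0777] x [-0.83  0.56 -0.  ] z [ 0.  0. -1.] q [-10.3  23.4 -10.5  56.    0.   23.9] F [0.4 0.  0.1] w 0.47
```

Call:
arm_command(xyz=[[0,0,0],[0,0,0],[0,0,0],[0,0,0],[0,0,0],[0,0,0],[0,0,0],[0,0,0]], delta_rot=[[0,0,0],[0,0,0],[0,0,0],[0,0,0],[0,0,0],[0,0,0],[0,0,0],[0,0,0]], grip=4, grip_force=60)

```text
time: 15.72
ee_pos: [0.6344, -0.0495, 0.0782]
ee_rot: [[-0.827, 0.563, 0.001], [0.563, 0.827, 0.001], [-0.001, 0.001, -1.0]]
ft_force: [1.6, 0.7, -3.6]
width: 0.121
```

Call:
arm_command(xyz=[[0,0,-2],[0,0,-4],[0,0,-6],[0,0,-6],[0,0,-6],[0,0,-6],[0,0,-6],[0,0,-4]], delta_rot=[[0,0,0],[0,0,0],[0,0,0],[0,0,0],[0,0,0],[0,0,0],[0,0,0],[0,0,0]])

```text
time: 16.38
ee_pos: [0.6348, -0.0498, 0.1195]
ee_rot: [[-0.827, 0.563, 0.003], [0.563, 0.827, 0.0], [-0.002, 0.002, -1.0]]
ft_force: [0.8, 0.1, -4.9]
width: 0.122
```

Run:
```python
from h import *
st(); snap('scene','scene11');snap('wrist','wrist11')
a=cv2.imread('pics/wrist11.png');b=cv2.imread('pics/scene11.png')[100:300,150:350]
cv2.imwrite('pics/c11.png',np.hstack([cv2.resize(a,(440,330)),cv2.resize(b,(330,330))]))
```

```text
t 16.38 p [ 0.6348 -0.0498  0.1195] box [-0.0078  0.0004  0.1195] x [-0.83  0.56 -0.  ] z [ 0.  0. -1.] q [-10.3  21.2  -8.2  60.5   0.   23.9] F [ 0.8  0.1 -4.9] w 0.12
```

View pics/c11.png

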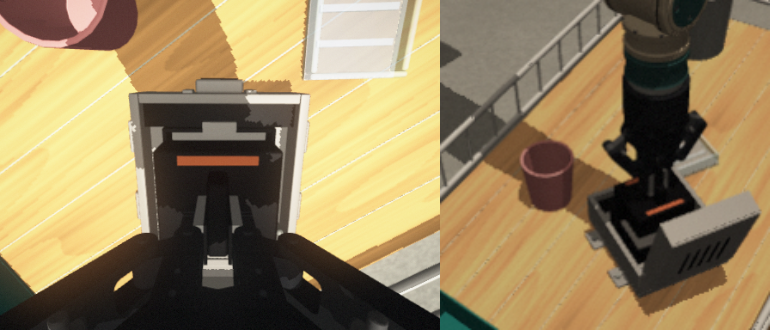

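The pack hangs from the gripper at wrist force -4.9 N, lifted clear of its well. Next I raise it and carry it over the caddy bay.

Run:
```python
from h import *
cy=np.radians(-7.2);cx=np.array([np.cos(cy),np.sin(cy),0])
bay=np.array([.5586,-.3545,0])-.037*cx;print(bay)
a=line(np.array(robot.get_obs()['ee_pos'])+up*.085,Rp(90,-1),8)
a+=line(bay+up*.205,Rp(90,-1,cx),24,*a[-1])
plan(a)
```

```text
[ 0.52189176 -0.34986267  0.        ]
xyz [[0, 0, -11], [0, 0, -10], [0, 0, -11], [0, 0, -10], [0, 0, -11], [0, 0, -11], [0, 0, -10], [0, 0, -11]] 
rot [[0.0, 0.0, 0.0], [0.0, 0.0, 0.0], [0.0, 0.0, 0.0], [0.0, 0.0, 0.0], [0.0, 0.0, 0.0], [0.0, 0.0, 0.0], [0.0, 0.0, 0.0], [0.0, 0.0, 0.0]]
xyz [[-3, -13, 0], [-3, -13, 0], [-3, -13, 0], [-2, -13, 0], [-2, -13, 0], [-2, -14, 0], [-2, -13, 0], [-1, -13, 0]] 
rot [[0.0, 0.0, -1.0], [0.0, 0.0, -1.0], [0.0, 0.0, -1.5], [0.0, 0.0, -1.0], [0.0, 0.0, -1.0], [0.0, 0.0, -1.0], [0.0, 0.0, -1.5], [0.0, 0.0, -1.0]]
xyz [[-1, -13, 0], [-1, -14, 0], [-1, -13, 0], [0, -14, 0], [0, -13, 0], [0, -13, -1], [1, -14, 0], [1, -13, 0]] 
rot [[0.0, 0.0, -1.0], [0.0, 0.0, -1.0], [0.0, 0.0, -1.5], [0.0, 0.0, -1.0], [0.0, 0.0, -1.0], [0.0, 0.0, -1.5], [0.0, 0.0, -1.0], [0.0, 0.0, -1.0]]
xyz [[1, -13, 0], [1, -14, 0], [2, -13, 0], [1, -13, 0], [2, -13, 0], [3, -13, 0], [2, -14, 0], [3, -13, 0]] 
rot [[0.0, 0.0, -1.0], [0.0, 0.0, -1.5], [0.0, 0.0, -1.0], [0.0, 0.0, -1.0], [0.0, 0.0, -1.0], [0.0, 0.0, -1.5], [0.0, 0.0, -1.0], [0.0, 0.0, -1.0]]
end [ 0.5221 -0.3503  0.2051] box [ 0.0685 -0.3114  0.2051]
```

Call:
arm_command(xyz=[[0,0,-11],[0,0,-10],[0,0,-11],[0,0,-10],[0,0,-11],[0,0,-11],[0,0,-10],[0,0,-11]], delta_rot=[[0,0,0],[0,0,0],[0,0,0],[0,0,0],[0,0,0],[0,0,0],[0,0,0],[0,0,0]])

```text
time: 17.15
ee_pos: [0.6342, -0.0496, 0.2044]
ee_rot: [[-0.827, 0.563, 0.002], [0.563, 0.827, 0.0], [-0.001, 0.001, -1.0]]
ft_force: [-0.0, 0.4, -4.7]
width: 0.119
```

Call:
arm_command(xyz=[[-3,-13,0],[-3,-13,0],[-3,-13,0],[-2,-13,0],[-2,-13,0],[-2,-14,0],[-2,-13,0],[-1,-13,0]], delta_rot=[[0,0,-1],[0,0,-1],[0,0,-1.5],[0,0,-1],[0,0,-1],[0,0,-1],[0,0,-1.5],[0,0,-1]])

```text
time: 17.82
ee_pos: [0.5964, -0.1501, 0.2037]
ee_rot: [[-0.905, 0.426, 0.002], [0.426, 0.905, 0.0], [-0.001, 0.001, -1.0]]
ft_force: [-0.2, -0.5, -4.5]
width: 0.12
```

Call:
arm_command(xyz=[[-1,-13,0],[-1,-14,0],[-1,-13,0],[0,-14,0],[0,-13,0],[0,-13,-1],[1,-14,0],[1,-13,0]], delta_rot=[[0,0,-1],[0,0,-1],[0,0,-1.5],[0,0,-1],[0,0,-1],[0,0,-1.5],[0,0,-1],[0,0,-1]])

```text
time: 18.48
ee_pos: [0.5583, -0.2504, 0.2047]
ee_rot: [[-0.96, 0.279, 0.002], [0.279, 0.96, 0.0], [-0.001, 0.001, -1.0]]
ft_force: [-0.0, -0.7, -3.9]
width: 0.128
```

Call:
arm_command(xyz=[[1,-13,0],[1,-14,0],[2,-13,0],[1,-13,0],[2,-13,0],[3,-13,0],[2,-14,0],[3,-13,0]], delta_rot=[[0,0,-1],[0,0,-1.5],[0,0,-1],[0,0,-1],[0,0,-1],[0,0,-1.5],[0,0,-1],[0,0,-1]])

```text
time: 19.15
ee_pos: [0.5212, -0.3509, 0.2045]
ee_rot: [[-0.992, 0.125, 0.002], [0.125, 0.992, 0.0], [-0.002, 0.0, -1.0]]
ft_force: [0.1, -0.2, -5.3]
width: 0.121
```

Run:
```python
from h import *
st(); snap('scene','scene12');snap('wrist','wrist12');snap('side','side12')
a=cv2.imread('pics/wrist12.png');b=cv2.imread('pics/scene12.png')[150:384,60:330]
cv2.imwrite('pics/c12.png',np.hstack([cv2.resize(a,(420,315)),cv2.resize(b,(363,315))]))
```

```text
t 19.15 p [ 0.5212 -0.3509  0.2045] box [ 0.0681 -0.3124  0.2045] x [-0.99  0.13 -0.  ] z [ 0.  0. -1.] q [-39.9  17.   -3.3  69.7   0.1 -32.7] F [ 0.1 -0.2 -5.3] w 0.12
```

View pics/c12.png

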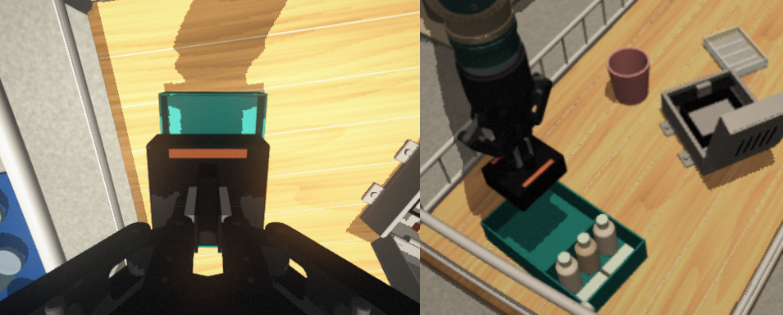

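View pics/side12.png

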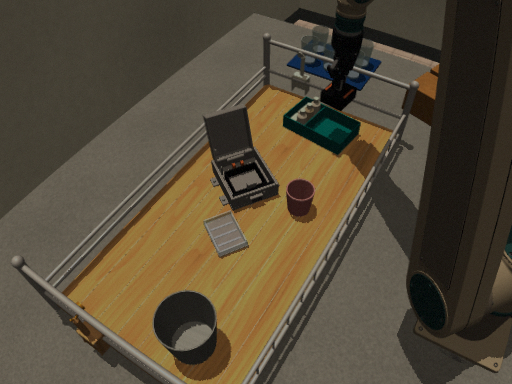

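The wrist half shows the pack centred across the caddy (pack 148–270, caddy 160–268), and the scene half shows it above the empty bay. Lowering.

Call:
arm_command(xyz=[[0,0,13],[0,1,13],[0,0,13],[0,0,13],[0,0,13],[0,0,13],[0,0,13],[0,0,11]], delta_rot=[[0,0,0],[0,0,0],[0,0,0],[0,0,0],[0,0,0],[0,0,0],[0,0,0],[0,0,0]])

```text
time: 19.97
ee_pos: [0.5218, -0.3481, 0.1012]
ee_rot: [[-0.992, 0.125, 0.001], [0.125, 0.992, 0.001], [-0.001, 0.002, -1.0]]
ft_force: [-0.6, -0.1, -4.8]
width: 0.125
```

Run:
```python
from h import *
st(); snap('scene','scene13');snap('wrist','wrist13')
a=cv2.imread('pics/wrist13.png');b=cv2.imread('pics/scene13.png')[230:384,80:250]
cv2.imwrite('pics/c13.png',np.hstack([cv2.resize(a,(420,315)),cv2.resize(b,(348,315))]))
```

```text
t 19.97 p [ 0.5218 -0.3481  0.1012] box [ 0.067  -0.3097  0.1012] x [-0.99  0.13 -0.  ] z [ 0.  0. -1.] q [-39.7  21.3 -10.4  58.3   0.1 -32.4] F [-0.6 -0.1 -4.8] w 0.13
```

View pics/c13.png

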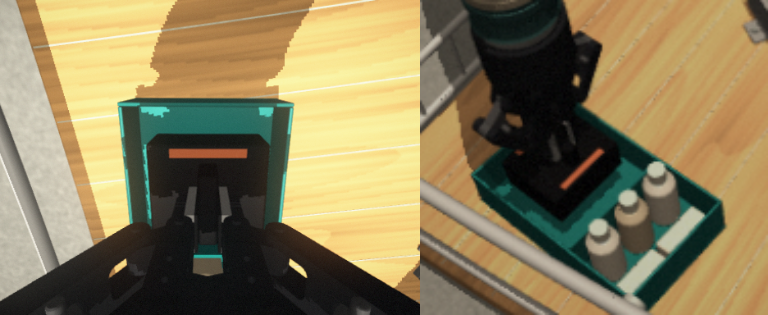

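The pack is between the bay walls with a gap on both sides. I'll lower slowly and watch the force.

Call:
arm_command(xyz=[[0,0,4],[0,0,4],[0,0,4],[0,0,3],[0,0,3],[0,0,3],[0,0,2],[0,0,2]], delta_rot=[[0,0,0],[0,0,0],[0,0,0],[0,0,0],[0,0,0],[0,0,0],[0,0,0],[0,0,0]])

```text
time: 20.73
ee_pos: [0.5217, -0.3491, 0.0767]
ee_rot: [[-0.992, 0.126, 0.001], [0.126, 0.992, 0.0], [-0.001, 0.001, -1.0]]
ft_force: [0.2, 0.5, -4.9]
width: 0.12
```

Call:
arm_command(xyz=[[0,0,1],[0,0,0],[0,0,1],[0,0,0],[0,0,0],[0,0,0],[0,0,0],[0,0,0]], delta_rot=[[0,0,0],[0,0,0],[0,0,0],[0,0,0],[0,0,0],[0,0,0],[0,0,0],[0,0,0]])

```text
time: 21.4
ee_pos: [0.5217, -0.3492, 0.075]
ee_rot: [[-0.992, 0.126, 0.001], [0.126, 0.992, 0.0], [-0.001, 0.0, -1.0]]
ft_force: [-0.1, -0.7, -5.0]
width: 0.117
```

Call:
arm_command(xyz=[[0,0,1],[0,0,0],[0,0,0],[0,0,1],[0,0,0],[0,0,0],[0,0,0],[0,0,0]], delta_rot=[[0,0,0],[0,0,0],[0,0,0],[0,0,0],[0,0,0],[0,0,0],[0,0,0],[0,0,0]])

```text
time: 22.07
ee_pos: [0.5218, -0.3492, 0.0731]
ee_rot: [[-0.992, 0.126, 0.002], [0.126, 0.992, 0.0], [-0.002, 0.0, -1.0]]
ft_force: [0.5, 0.4, -2.6]
width: 0.12
```

Contact has begun, with the force down from -5 to -2.6 N. One more millimetre.

Call:
arm_command(xyz=[[0,0,1],[0,0,0],[0,0,0],[0,0,0],[0,0,0],[0,0,0],[0,0,0],[0,0,0]], delta_rot=[[0,0,0],[0,0,0],[0,0,0],[0,0,0],[0,0,0],[0,0,0],[0,0,0],[0,0,0]])

```text
time: 22.73
ee_pos: [0.5219, -0.3492, 0.0731]
ee_rot: [[-0.992, 0.126, 0.002], [0.126, 0.992, 0.0], [-0.002, 0.0, -1.0]]
ft_force: [-2.7, 2.0, 5.1]
width: 0.124
```

Seated, with +5 N upward. Opening the fingers to 28 mm.

Call:
arm_command(xyz=[[0,0,0],[0,0,0],[0,0,0],[0,0,0],[0,0,0],[0,0,0],[0,0,0],[0,0,0]], delta_rot=[[0,0,0],[0,0,0],[0,0,0],[0,0,0],[0,0,0],[0,0,0],[0,0,0],[0,0,0]], grip=28)

```text
time: 23.4
ee_pos: [0.5217, -0.3491, 0.0718]
ee_rot: [[-0.992, 0.126, 0.001], [0.126, 0.992, 0.0], [-0.001, 0.001, -1.0]]
ft_force: [-0.6, 0.0, 0.8]
width: 0.326
```

Call:
arm_command(xyz=[[0,0,-3],[0,0,-6],[0,0,-10],[0,0,-12],[0,0,-14],[0,0,-15],[0,0,-15],[0,0,-15]], delta_rot=[[0,0,0],[0,0,0],[0,0,0],[0,0,0],[0,0,0],[0,0,0],[0,0,0],[0,0,0]])

```text
time: 24.07
ee_pos: [0.522, -0.3495, 0.1643]
ee_rot: [[-0.992, 0.126, 0.003], [0.126, 0.992, -0.001], [-0.003, -0.0, -1.0]]
ft_force: [-0.1, 0.3, -0.8]
width: 0.328
```

Call:
arm_command(xyz=[[0,0,-15],[0,0,-15],[0,0,-10],[0,0,-5],[0,0,0],[0,0,0],[0,0,0],[0,0,0]], delta_rot=[[0,0,0],[0,0,0],[0,0,0],[0,0,0],[0,0,0],[0,0,0],[0,0,0],[0,0,0]])

```text
time: 24.73
ee_pos: [0.5209, -0.3486, 0.2056]
ee_rot: [[-0.992, 0.126, -0.0], [0.126, 0.992, 0.002], [0.001, 0.002, -1.0]]
ft_force: [-0.3, 0.2, -0.0]
width: 0.328
```

Run:
```python
from h import *
st(); snap('scene','scene14');snap('wrist','wrist14');snap('side','side14')
a=cv2.imread('pics/wrist14.png');b=cv2.imread('pics/side14.png')
cv2.imwrite('pics/c14.png',np.hstack([cv2.resize(a,(400,300)),cv2.resize(b,(400,300))]))
cy=np.radians(-7.2);cx=np.array([np.cos(cy),np.sin(cy)]);cyv=np.array([-cx[1],cx[0]]);bay=np.array([.5586,-.3545])-.037*cx
for n in['wrist14','scene14','side14']:
    z=load(n);P=cloud(z).reshape(-1,3);d=P[:,:2]-bay;C=np.c_[d@cx,d@cyv,P[:,2]]
    ins=(abs(C[:,0])<.055)&(abs(C[:,1])<.052)
    m=ins&(C[:,2]>.06)&(C[:,2]<.11)&(z['im'].reshape(-1,3).max(1)<255)
    g=ins&(C[:,2]>.082)&(C[:,2]<.1)
    for q,l in((m,'pack'),(g,'grip')):
        if q.sum()>20: r=cv2.minAreaRect((C[q][:,:2]*1000).astype(np.float32)); print(n,l,q.sum(),np.round(r[0],1),np.round(r[1],1),round(r[2],1),'z',np.percentile(C[q][:,2],[5,50,95]).round(4))
    hsv=cv2.cvtColor(z['im'],cv2.COLOR_RGB2HSV).reshape(-1,3)
    t=(hsv[:,0]>75)&(hsv[:,0]<100)&(hsv[:,1]>100)&(P[:,2]>.068)&(P[:,2]<.08)&(P[:,1]<-.2)&(P[:,0]>.4)
    if t.sum()>20: print(n,'caddy',cv2.minAreaRect((P[t][:,:2]*1000).astype(np.float32)))
B=np.array([w2b(p) for p in cloud(load('scene14')).reshape(-1,3)])
m=(abs(B[:,1])<.05)&(B[:,0]>.05)&(B[:,0]<.2)&(B[:,2]>.185)&(B[:,2]<.23)
print('cover top',np.percentile(B[m],[2,50,98],axis=0).round(3))
for n in['scene14','scene0','side14','side0']:
    z=load(n);P=cloud(z).reshape(-1,3)
    for l,(x,y,h0,h1,r0) in dict(tumbler=(.4735,-.052,.095,.11,.05),soap=(.5885,.1155,.042,.06,.075),bucket=(.494,.371,.14,.16,.075)).items():
        m=(np.hypot(P[:,0]-x,P[:,1]-y)<r0)&(P[:,2]>h0)&(P[:,2]<h1); print(n,l,np.round(cv2.minAreaRect((P[m][:,:2]*1000).astype(np.float32))[0],1) if m.sum()>5 else None)
```

```text
t 24.73 p [ 0.5209 -0.3486  0.2056] box [ 0.0665 -0.3107  0.2056] x [-0.99  0.13  0.  ] z [-0.  0. -1.] q [-39.7  16.9  -3.3  69.9   0.1 -32.5] F [-0.3  0.2 -0. ] w 0.33
wrist14 pack 5605 [-0.6  0. ] [81.2 70.2] 89.9 z [0.0663 0.0676 0.0914]
wrist14 grip 644 [-1.  -0.2] [11.2 45.4] 89.6 z [0.0896 0.0913 0.0925]
wrist14 caddy ((559.52197265625, -354.4522705078125), (118.66364288330078, 199.24960327148438), 82.47972106933594)
scene14 pack 1408 [-1.3 -0.6] [80.9 74.1] 88.8 z [0.0632 0.0664 0.09  ]
scene14 grip 157 [-0.8 -1. ] [12.  45.9] 89.1 z [0.0835 0.0899 0.0927]
scene14 caddy ((559.67529296875, -355.7462158203125), (120.97074127197266, 202.52859497070312), 82.59297180175781)
side14 pack 455 [-1.6 -3.3] [71.2 97.5] 0.3 z [0.0629 0.0674 0.0909]
side14 grip 77 [-1.2  3. ] [44.2 17.5] 3.7 z [0.0829 0.0897 0.0929]
side14 caddy ((558.9367065429688, -353.1240234375), (125.07955932617188, 201.3553466796875), 81.9274673461914)
cover top [[ 0.106 -0.048  0.185]
 [ 0.119 -0.002  0.19 ]
 [ 0.134  0.048  0.195]]
scene14 tumbler [477. -56.]
scene14 soap [587.2 112.2]
scene14 bucket [494.9 369.6]
scene0 tumbler [472.8 -52.7]
scene0 soap [588.3 111.1]
scene0 bucket [494. 371.]
side14 tumbler [476.1 -53.7]
side14 soap [588.3 115.2]
side14 bucket [494.6 371.8]
side0 tumbler [474.  -51.6]
side0 soap [588.7 115.7]
side0 bucket [494.5 371.6]
```

View pics/c14.png

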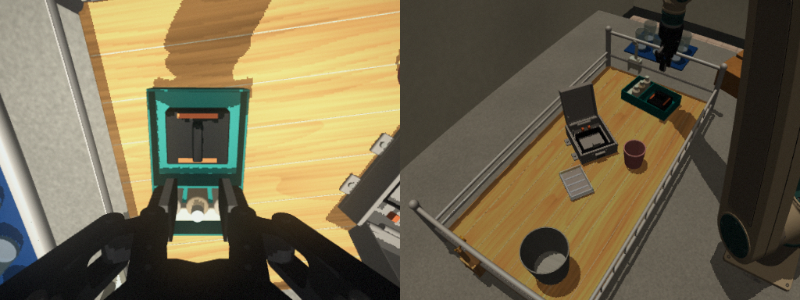

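The pack sits level within about 1 mm of the bay centre and the cover is fully open. The robot is clear of everything, so I'm handing in.

```bash
python3 -c "
from rig import robot
print(robot.sign_off())"
```

```text
the job is handed in; nothing more can be done
None
```

The battery pack is out of its box and resting upright in the caddy's empty bay, and I handed the job in at about 25 s of the 64 s allowed. The sign-off reports no verdict.

- **Tab and cover:** I pressed the release tab with the shut fingertips (about 3.6 N at the first touch) and the cover sprang ajar to 0.32 rad. I then slid the fingertip under its edge and pivoted it over, and it now leans on its stop at about 1.9 rad by its measured edge position. The first cover-angle fit, 1.23 rad, disagreed. I put that down to it mixing two faces of the cover, because the pictures and the edge position both show it fully open.
- **Pack:** I gripped it by its bar, carried it over, lowered it until the wrist force showed contact, then released it. In the wrist view its centre is about 1 mm from the bay's centre, square to the bay. Its grip top is at 0.091 m, the height it should have on the bay floor.
- **Other objects:** The caddy, soap dish and ice bucket measure within about 2 mm of where they started. The tumbler reads 3 to 5 mm from its first measurement, which may be noise or a light touch, and is well inside 25 mm.
- **One upset:** One approach move was cut short by the joint speed limit, leaving the fingers about 10 mm off line, so I re-aligned before pressing the tab.

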